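Close up the fragrance counter

ROBOT

A 7-joint arm with a two-finger parallel gripper is mounted at the origin on the work surface. World frame = base frame: x ahead of the robot, y to its left, z up, the work surface at z = 0. Lengths are in m, angles in rad, forces in N, time in s.
With the tool pointing down it reaches from about 0.4 to 0.85 m from the base axis. Payload 10.4 kg.
Tool frame: the origin (TCP) lies on the centre line of the jaws, within the pads' length; the fingertips stand r.tip_extent ahead of it and the grasp point (between the pads) lies 3 mm ahead of it (r.tip_extent is the distance from the TCP to the fingertips, in m); z points along the fingers, y is the direction in which the jaws open and shut (so a half turn about z gives the same grasp; the last joint's range is limited). The gripper opens to 87 mm and grips with 3 to 60 N. Pads are 19 mm wide; open, the fingers measure 117 mm over their backs; the gripper's body (75 mm by 190 mm) begins 51 mm behind the grasp point.
Start: joints at [1.1, 0.332, -0.065, 1.46, 0.022, 1.35, -0.088], TCP at [0.271, -0.563, 0.245] pointing down, gripper open.
Joint ranges: [-2.6, 2.6], [-0.5, 2.12], [-1.47, 1.34], [0.16, 2.42], [-1.27, 4.41], [0.06, 2.06], [-2.6, 2.6]. Speed limits (rad/s): [2.22, 2.22, 2.79, 2.79, 3.14, 3.14, 3.14].

INTERFACE

Orientations are given as a unit quaternion [x, y, z, w].
In Python, from bench import r gives the robot as it stands. The module is installed in compiled form; this text tells all that it offers.
- The arm moves only by the shell command python3 -m jog 'ROWS' [FORCE]. ROWS is JSON, a list of rows, each a list of 5 numbers: the shift along the tool's x, y, z in cm, then the turn about the tool's z in rad, then the closure, from 0 (fully open) to 1 (shut). A call has exactly 10 rows; each row shifts and turns the pose as measured when the row begins, along the tool's axes as they then stand; what a row does not reach is not made up. A row lasts 1/10 s, in which the tool goes at most 50 mm and 8.59 degrees, less where a joint would pass 70% of its speed; a pose out of reach is approached as far as the arm can. A call with a gripper value outside its range is refused whole. The fingers move at their own pace and stop on an object; FORCE is the grip in N (left out, the last holds). Time passes only in rows, so rows that do not move let the fingers close, or fill a call up. It gives the time, the measured TCP pose, the force and the opening at its end, in the units of the state.
- r.read_state(): the state, without advancing time (a new reading comes with each control period).
- r.camera(name): name is "side" or "top" or "wrist"; returns a dict with "pixels" (384x512x3 uint8, red, green, blue), "fx", "fy", "cx", "cy" (pixels), "camera_from_world" (4x4, takes a point from world to camera coordinates). Camera axes: x right, y up, looking along -z (the intrinsics and any distortion apply to the point x, -y, -z); pixel columns grow to the right and rows downward; lengths in m; the calibration is good to about 2 mm. A picture is of the moment at which its call begins. There is no depth.
- r.close_job(): hands the job in, once; it reports no verdict.
The state is a dict: "time": time; "joint_positions": joint angles; "joint_vel": joint speeds; "joint_torque": joint torques, N m; "ee_pos": TCP position; "eef_rot": TCP orientation; "ft_force": force on the tool from outside, world axes, zero at the start; "torque": the same for the moment, N m; "width": finger opening in m.
Only numpy, scipy, OpenCV 4.12 (cv2) and the standard library are available. Lean on these libraries where they do the work, as an engineer would, in place of code of your own. Each camera call takes 0.05 s, during which the arm holds its last target. There are 200 camera calls.

TASK

Close up the fragrance counter: stand every gold-capped tester upright in the white tray, then slide the loaded tray by its handle into the wooden cabinet's bay until it is fully home and straight. Last of all, sweep all four red lamp toggles off (towards the yellow stripe). Leave the other things on the counter where they stand.

Things in the scene. Friction and masses are not known exactly. Their poses are not given: they have to be found in the camera images.
- tray: white open tray, 190 long (x) by 150 wide (y), walls 22 high and 4 thick, floor 4 thick, about 250 g; slides on the counter. Origin: centre of its underside; +x is the leading end that enters the bay first; the handle is at the -x end (front wall's outer face x = -95).
- tray_handle (a point): middle of the tray's black bar handle, at tray x = -131, y = 0, z = 30. Bar 12 thick (x), 74 long (y), 22 to 38 above the counter; two struts 8 wide at y = +-33 join it to the tray's front wall, leaving a gap of 30 (x) by 58 (y) between bar and tray for a finger.
- cabinet: fixed low wooden cabinet with a roofed bay open towards the robot, no floor: the tray slides in on the counter along cabinet +x. Origin: on the counter, middle of the entrance. Low guide cheeks 32 high narrow from 185 to 155 apart at x = 31, then run straight; roof from x = 76 to 236, 100 high inside, top at 114; back wall at x = 221. Tray home: its origin at x = 126, y = 0, axes parallel.
- flacon: gold-capped tester: rectangular amber glass bottle, body 42 (x) by 32 (y) by 52 high, gold cap 20 across from 52 to 72. Origin: centre of underside, z up. About 60 to 80 g
- round_bottle: gold-capped tester: round green glass bottle, 42 across, body 50 high, gold domed cap 28 across up to 67. Origin: centre of underside. About 60 to 80 g
- cube_bottle: gold-capped tester: square blue bottle, 38 by 38, body 48 high, gold cap 26 across up to 70. Origin: centre of underside. About 60 to 80 g
- roller: gold-capped tester: slim round terracotta-coloured bottle, 36 across, body 54 high, gold cap 28 across up to 68. Origin: centre of underside. About 60 to 80 g
- cream_jar: gold-capped tester: white round jar, 48 across and straight-sided, 38 high plus a gold lid of the same width up to 52. Origin: centre of underside. About 60 to 80 g
- tin: gold-capped tester: red rectangular tin, 34 (x) by 44 (y), 46 high plus a flat gold lid of the same outline up to 54. Origin: centre of underside. About 60 to 80 g
- bank: fixed black lamp-switch box, 175 long (x) by 50 wide (y), top at 28, with four red toggles in a row along its x, at x = -60, -20, 20, 60 (y = 0), and a yellow stripe across its +x end. Origin: centre of underside
- toggle0 (a joint): angle of the red toggle at x = -60 of the switch box (rad): 0 on (leans 0.2 away from the stripe), 1.1 fully off (leans 0.9 towards it, bank +x); above 0.7 is off. Stick 8 thick, pivot 22 above the counter, tip 55 above it on, 45 off; stays where left, about 1 N moves it. A closed fingertip dragged along the row to the stripe, its end 49 above the counter, tips all four
- toggle1 (a joint): angle of the red toggle at x = -20 of the switch box (rad): 0 on (leans 0.2 away from the stripe), 1.1 fully off (leans 0.9 towards it, bank +x); above 0.7 is off. Stick 8 thick, pivot 22 above the counter, tip 55 above it on, 45 off; stays where left, about 1 N moves it. A closed fingertip dragged along the row to the stripe, its end 49 above the counter, tips all four
- toggle2 (a joint): angle of the red toggle at x = 20 of the switch box (rad): 0 on (leans 0.2 away from the stripe), 1.1 fully off (leans 0.9 towards it, bank +x); above 0.7 is off. Stick 8 thick, pivot 22 above the counter, tip 55 above it on, 45 off; stays where left, about 1 N moves it. A closed fingertip dragged along the row to the stripe, its end 49 above the counter, tips all four
- toggle3 (a joint): angle of the red toggle at x = 60 of the switch box (rad): 0 on (leans 0.2 away from the stripe), 1.1 fully off (leans 0.9 towards it, bank +x); above 0.7 is off. Stick 8 thick, pivot 22 above the counter, tip 55 above it on, 45 off; stays where left, about 1 N moves it. A closed fingertip dragged along the row to the stripe, its end 49 above the counter, tips all four
- diffuser: bystander, leave alone: round glass reed diffuser, 100 across, 100 high, reeds to 200. Origin: centre of underside
- candle: bystander, leave alone: black candle, 68 across, 60 high. Origin: centre of underside
- black_bottle: bystander, leave alone: clear bottle with black cap, 46 by 30, 82 high. Origin: centre of underside
- cup: bystander, leave alone: black cup, 76 across, 92 high. Origin: centre of underside
- pinecone: bystander, leave alone: pine cone, 58 across, 56 high. Origin: centre of underside
- gift_box: bystander, leave alone: grey gift box 70 by 90, 120 high. Origin: centre of underside
- spray: bystander, leave alone: clear round bottle with black cap, 48 across, 120 high. Origin: centre of underside
Things that resemble listed ones, but are neither listed nor needed, are in the scene too. Leave any purple look-alike of the cream_jar alone.

How it is judged:
On the way, in this order (a step that is already met when the one before it is completed fails the run):
1. every gold-capped tester on the counter stands upright in the tray and is let go (x of flacon in the frame of tray between -0.085 and 0.085 m and y of flacon in the frame of tray between -0.066 and 0.066 m and z of flacon in the frame of tray between -0.004 and 0.012 m and angle between each of flacon, round_bottle, cube_bottle, roller, cream_jar, tin's own z axis and vertical below 0.2 rad and x of round_bottle in the frame of tray between -0.085 and 0.085 m and y of round_bottle in the frame of tray between -0.066 and 0.066 m and z of round_bottle in the frame of tray between -0.004 and 0.012 m and x of cube_bottle in the frame of tray between -0.085 and 0.085 m and y of cube_bottle in the frame of tray between -0.066 and 0.066 m and z of cube_bottle in the frame of tray between -0.004 and 0.012 m and x of roller in the frame of tray between -0.085 and 0.085 m and y of roller in the frame of tray between -0.066 and 0.066 m and z of roller in the frame of tray between -0.004 and 0.012 m and x of cream_jar in the frame of tray between -0.085 and 0.085 m and y of cream_jar in the frame of tray between -0.066 and 0.066 m and z of cream_jar in the frame of tray between -0.004 and 0.012 m and x of tin in the frame of tray between -0.085 and 0.085 m and y of tin in the frame of tray between -0.066 and 0.066 m and z of tin in the frame of tray between -0.004 and 0.012 m and contact force between the fingers and flacon below 0.2 N and contact force between the fingers and round_bottle below 0.2 N and contact force between the fingers and cube_bottle below 0.2 N and contact force between the fingers and roller below 0.2 N and contact force between the fingers and cream_jar below 0.2 N and contact force between the fingers and tin below 0.2 N), for 0.2 s.
2. the loaded tray is fully home in the bay (x of tray in the frame of cabinet between 0.118 and 0.134 m and y of tray in the frame of cabinet between -0.008 and 0.008 m and z of tray in the frame of cabinet below 0.006 m and angle between the x axis of tray and the x axis of cabinet, either way round below 0.05 rad and x of flacon in the frame of tray between -0.085 and 0.085 m and y of flacon in the frame of tray between -0.066 and 0.066 m and z of flacon in the frame of tray between -0.004 and 0.012 m and angle between each of flacon, round_bottle, cube_bottle, roller, cream_jar, tin's own z axis and vertical below 0.2 rad and x of round_bottle in the frame of tray between -0.085 and 0.085 m and y of round_bottle in the frame of tray between -0.066 and 0.066 m and z of round_bottle in the frame of tray between -0.004 and 0.012 m and x of cube_bottle in the frame of tray between -0.085 and 0.085 m and y of cube_bottle in the frame of tray between -0.066 and 0.066 m and z of cube_bottle in the frame of tray between -0.004 and 0.012 m and x of roller in the frame of tray between -0.085 and 0.085 m and y of roller in the frame of tray between -0.066 and 0.066 m and z of roller in the frame of tray between -0.004 and 0.012 m and x of cream_jar in the frame of tray between -0.085 and 0.085 m and y of cream_jar in the frame of tray between -0.066 and 0.066 m and z of cream_jar in the frame of tray between -0.004 and 0.012 m and x of tin in the frame of tray between -0.085 and 0.085 m and y of tin in the frame of tray between -0.066 and 0.066 m and z of tin in the frame of tray between -0.004 and 0.012 m), for 0.2 s.
3. all four toggles are off (value of joint each of toggle0, toggle1, toggle2, toggle3 above 0.7 rad), for 0.2 s.
At the end, for the whole second after the job is handed in: All present testers stand in the tray (on its floor, inside its walls, within 0.2 rad of upright), the tray is home in the bay (origin within 8 mm of x = 126 mm, y = 0 of the cabinet, straight within 0.05 rad), all four toggles read above 0.7, and testers and tray are at rest (all of step 2 and all of step 3 and linear speed of each of flacon, round_bottle, cube_bottle, roller, cream_jar, tin, tray below 0.02 m/s); the robot touches nothing.
It fails at once if a bystander is shoved more than 4 cm or tipped over (distance of any of diffuser, candle, black_bottle, cup, pinecone, gift_box, spray from where it was at the start of the episode above 0.04 m or angle between any of diffuser, candle, black_bottle, cup, pinecone, gift_box, spray's own z axis and vertical above 0.5 rad).
Of flacon, round_bottle, cube_bottle, roller, cream_jar, tin only 4 to 6 are there at a start; the rules pass over those that are not, and their reading is None.
At some moment in a run one of round_bottle, cube_bottle, cream_jar, tin may be knocked a few centimetres aside while the robot is not near it.
It also fails if it takes over 210 s, if anything falls off the work surface, if the arm or the gripper's body presses on something with over 40 N, if the wrist force passes 120 N, or if a joint passes its speed limit or range.

## Working session

There is one attempt and no reset: what is moved stays moved. The work goes in short steps, Python scripts to look and compute and a shell command to move; the robot and the scene stay as the last step left them, time stands still between calls to the robot, and variables do not carry over. Pictures are saved under pics/ and viewed, about 12 in all and at most 16, crops included, and the job is handed in when it is done.

```bash
mkdir -p pics
cat > h.py <<'E'
import numpy as np, cv2
from bench import r
def shot(n,f=None):
    c=r.camera(n)
    if f: cv2.imwrite('pics/'+f,c['pixels'][:,:,::-1])
    return c
def ray(c,u,v):
    M=np.array(c['camera_from_world']);R=M[:3,:3];t=M[:3,3]
    d=np.array([(u-c['cx'])/c['fx'],-(v-c['cy'])/c['fy'],-1.])
    return -R.T@t,R.T@d
def hit(c,u,v,z):
    o,d=ray(c,u,v);return o+d*(z-o[2])/d[2]
def proj(c,p):
    M=np.array(c['camera_from_world']);q=M[:3,:3]@np.array(p)+M[:3,3]
    return c['cx']+c['fx']*q[0]/-q[2],c['cy']-c['fy']*q[1]/-q[2]
E
python3 - <<'E'
from h import *
for n in('top','side'):
    c=shot(n,n+'0.png');print(n,[k for k in c],c['fx'],c['cx'],c['cy'],np.round(c['camera_from_world'],3).tolist())
a=[cv2.imread(f'pics/{n}0.png') for n in('top','side')]
cv2.imwrite('pics/t1.png',cv2.resize(a[0],(800,600),interpolation=cv2.INTER_CUBIC))
s=r.read_state();print(s,r.tip_extent)
E
```

```text
top ['pixels', 'fx', 'fy', 'cx', 'cy', 'camera_from_world'] 428.4411321805921 259.6729512714249 198.05024318107547 [[0.002, -1.0, 0.006, -0.038], [0.989, 0.003, 0.147, -0.553], [-0.147, 0.006, 0.989, -1.293], [0.0, 0.0, 0.0, 1.0]]
side ['pixels', 'fx', 'fy', 'cx', 'cy', 'camera_from_world'] 370.1222444074884 260.5955369774195 188.90474669763623 [[-0.996, -0.086, 0.01, 0.529], [0.071, -0.743, 0.665, -0.113], [-0.05, 0.664, 0.746, -1.172], [0.0, 0.0, 0.0, 1.0]]
{'time': 0.1, 'joint_positions': array([ 1.10042333,  0.33281072, -0.06468075,  1.46082693,  0.02160194,
        1.349934  , -0.08852879]), 'joint_vel': array([-0.00084043, -0.00024658,  0.00140458, -0.00295327, -0.00075263,
        0.00127001, -0.00036849]), 'joint_torque': array([ 9.22962354e-04, -6.24545002e+01,  2.36962165e-02, -3.90716636e+01,
       -6.16976456e-02,  3.65798268e-02,  2.01909921e-05]), 'ee_pos': array([ 0.27044906, -0.56310406,  0.24384669]), 'eef_rot': array([ 9.75044838e-01,  2.22007099e-01, -1.74745883e-04, -6.17590268e-04]), 'ft_force': array([-0.02877517,  0.20965554,  1.21279348]), 'torque': array([-0.01162276, -0.00626066, -0.03122306]), 'width': 0.08694600821432957} 0.022
```

View pics/t1.png

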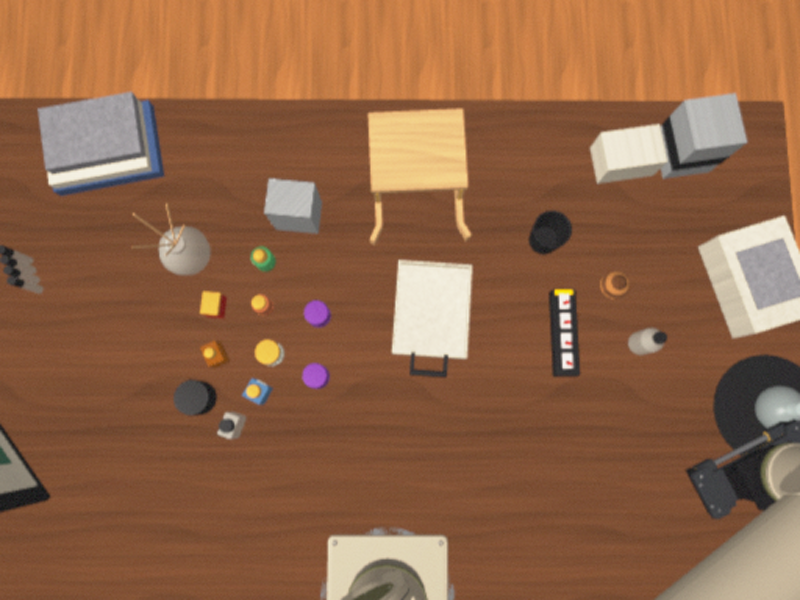

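View pics/side0.png

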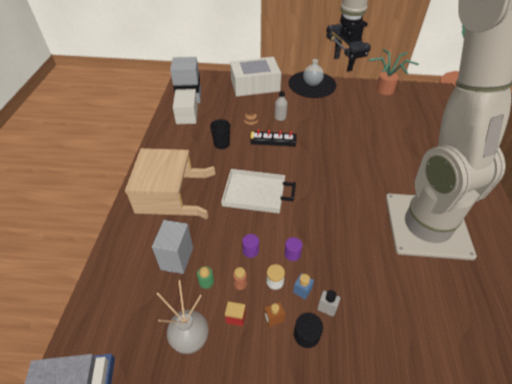

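All six testers appear in both views. In the 800x600 top view: round (262,258), roller (260,303), tin (211,304), flacon (212,353), cream jar (268,352) and cube (256,391). Two purple decoys stand at (316,313) and (315,376). The tray is at (432,310), cabinet mouth at about (420,240) and switch box at (565,333) with its stripe on the far (+x) side. Next I'll measure.

```bash
cat >> h.py <<'E'
SP={'round':(262,258,.067),'roller':(260,303,.068),'tin':(211,304,.054),'flacon':(212,353,.072),'cream':(268,352,.052),'cube':(256,391,.070)}
def gold(c):
    hsv=cv2.cvtColor(c['pixels'],cv2.COLOR_RGB2HSV)
    return cv2.inRange(hsv,(16,120,150),(30,255,255))
def blobs(m,a=12):
    n,l,s,ce=cv2.connectedComponentsWithStats(m)
    return [(ce[i],s[i],l==i) for i in range(1,n) if s[i,4]>=a]
def rect(c,m,z):
    ys,xs=np.nonzero(m);p=np.array([hit(c,u,v,z)[:2] for u,v in zip(xs,ys)],np.float32)*1000
    return cv2.minAreaRect(p)
E
python3 - <<'E'
from h import *
t=shot('top');s=shot('side')
T=blobs(gold(t))
for ce,st,m in T: print('top',np.round(ce,1),st.tolist(),[round(x,3) for x in hit(t,*ce,.065)[:2]])
for ce,st,m in blobs(gold(s)): print('side',np.round(ce,1),st.tolist(),[round(x,3) for x in hit(s,*ce,.065)[:2]])
hs=cv2.cvtColor(t['pixels'],cv2.COLOR_RGB2HSV)
for (u,v) in[(432,310),(418,150),(565,350),(211,306),(207,350),(256,396),(262,265)]:
    print(u,v,hs[int(v*.64),int(u*.64)])
# tray: white
w=cv2.inRange(hs,(0,0,190),(180,60,255));
for ce,st,m in blobs(w,1500): print('tray',ce,st,rect(t,m,.022))
b=cv2.inRange(hs,(0,0,0),(180,255,60))
for ce,st,m in blobs(b,100): print('black',np.round(ce),st.tolist(),rect(t,m,.028))
wd=cv2.inRange(hs,(10,60,170),(24,150,255));
for ce,st,m in blobs(wd,800):
  if st[1]>60: print('wood',np.round(ce),st,rect(t,m,.114))
E
```

```text
top [242.4 124.6] [238, 118, 15, 16, 48] [np.float64(0.782), np.float64(0.019)]
top [293.5 123. ] [287, 118, 12, 14, 48] [np.float64(0.788), np.float64(-0.142)]
top [267.7 120.2] [260, 120, 15, 2, 19] [np.float64(0.797), np.float64(-0.061)]
top [165.4 163.1] [162, 159, 8, 9, 58] [np.float64(0.658), np.float64(0.255)]
top [360.5 186.3] [355, 185, 12, 4, 42] [np.float64(0.587), np.float64(-0.346)]
top [134.  193.5] [128, 186, 13, 16, 181] [np.float64(0.562), np.float64(0.348)]
top [165. 193.] [161, 189, 9, 9, 69] [np.float64(0.564), np.float64(0.253)]
top [170.4 224.8] [163, 217, 16, 17, 213] [np.float64(0.467), np.float64(0.234)]
top [133.7 225.5] [130, 222, 9, 8, 52] [np.float64(0.464), np.float64(0.344)]
top [161.9 250. ] [158, 247, 9, 7, 52] [np.float64(0.391), np.float64(0.257)]
side [275.3 271.9] [267, 264, 18, 17, 224] [np.float64(0.471), np.float64(0.247)]
side [204.  271.6] [200, 267, 9, 10, 63] [np.float64(0.659), np.float64(0.264)]
side [239.3 272.3] [234, 267, 11, 11, 90] [np.float64(0.566), np.float64(0.257)]
side [304.5 278.9] [301, 274, 9, 11, 72] [np.float64(0.393), np.
[... 1409 characters left out ...]
] [457, 228, 55, 59, 1828] ((373.78680419921875, -730.0035400390625), (166.74436950683594, 185.29580688476562), 85.1944808959961)
black [133. 254.] [127, 244, 11, 21, 102] ((379.6744384765625, 355.130615234375), (29.762542724609375, 61.06272506713867), 89.85374450683594)
black [ 14. 313.] [0, 272, 32, 55, 381] ((248.1016845703125, 702.6116943359375), (161.06204223632812, 92.59046936035156), 5.218112945556641)
black [479. 304.] [456, 283, 41, 43, 754] ((225.22116088867188, -719.1025390625), (108.04023742675781, 135.3629913330078), 27.85702133178711)
wood [268.  98.] [ 235   69   67   84 3348] ((809.3980712890625, -59.39311981201172), (263.6735534667969, 190.01573181152344), 2.803943634033203)
```

```bash
cat >> h.py <<'E'
from scipy.spatial.transform import Rotation as Ro
TR=(.5587,-.0884,np.radians(-3.7))
def slot(x,y):
    a=TR[2];return TR[0]+x*np.cos(a)-y*np.sin(a),TR[1]+x*np.sin(a)+y*np.cos(a)
def go(x,y,z,yaw=None):
    "delta (cm, tool axes) and turn to TCP target; yaw = world angle of tool x"
    s=r.read_state();R=Ro.from_quat(s['eef_rot']).as_matrix()
    d=R.T@(np.array([x,y,z])-s['ee_pos'])*100
    a=np.arctan2(R[1,0],R[0,0]);t=0 if yaw is None else (a-yaw+np.pi/2)%np.pi-np.pi/2
    print('t%.1f pos'%s['time'],np.round(s['ee_pos'],4),'yaw %.3f'%a,'tilt %.3f'%np.arccos(-R[2,2]),'w %.4f'%s['width'],'| d',np.round(d,2),'turn %.3f'%t,'F',np.round(s['ft_force'],1))
E
python3 - <<'E'
from h import *
t=shot('top')
f=lambda u,v,z:np.round(hit(t,u*.64,v*.64,z)[:2],3)
print('gift top',[f(*p,.12) for p in[(268,180),(320,184),(318,233),(266,225)]])
print('diff c',f(185,250,.05),'neck',f(172,238,.1),'reed',f(135,215,.2),f(168,205,.2),f(135,247,.2))
print('roof',[f(*p,.114) for p in[(368,114),(464,109),(467,188),(372,192)]])
print('purple',f(316,313,.05),f(315,376,.05),'blackb',f(228,426,.08),'candle',f(193,397,.06),'cup',f(550,232,.09))
go(.52,.30,.40,-.065)
E
```

```text
gift top [array([0.793, 0.23 ]), array([0.785, 0.13 ]), array([0.688, 0.132]), array([0.703, 0.231])]
diff c [0.671 0.406] neck [0.682 0.415] reed [0.698 0.448] [0.717 0.391] [0.64  0.445]
roof [array([0.931, 0.039]), array([ 0.942, -0.15 ]), array([ 0.78 , -0.154]), array([0.771, 0.03 ])]
purple [0.544 0.141] [0.42 0.14] blackb [0.325 0.298] candle [0.379 0.372] cup [ 0.7   -0.318]
t0.2 pos [ 0.2706 -0.5632  0.2442] yaw 0.448 tilt 0.001 w 0.0872 | d [ 59.86 -67.02 -15.54] turn 0.513 F [ 0.4 -0.  -0.9]
```

```bash
python3 -m jog '[[3,-3.4,-1,0.05,0.3],[3,-3.4,-1,0.05,0.3],[3,-3.4,-1,0.05,0.3],[3,-3.4,-1,0.05,0.3],[3,-3.4,-1,0.05,0.3],[3,-3.4,-1,0.05,0.3],[3,-3.4,-1,0.05,0.3],[3,-3.4,-1,0.05,0.3],[3,-3.4,-1,0.05,0.3],[3,-3.4,-1,0.05,0.3]]' 15; python3 -c "
from h import *
go(.52,.30,.40,-.065)"
```

```text
time: 1.25
ee_pos: [0.4911, -0.1622, 0.3451]
eef_rot: [0.999, -0.042, -0.002, -0.0]
ft_force: [1.0, -0.4, 0.8]
width: 0.0608
t1.2 pos [ 0.4911 -0.1622  0.3451] yaw -0.084 tilt 0.004 w 0.0608 | d [ -1.04 -46.29  -5.5 ] turn -0.019 F [ 1.  -0.4  0.8]
```

```bash
python3 -m jog '[[-0.1,-5,-0.6,0,0.3],[-0.1,-5,-0.6,0,0.3],[-0.1,-5,-0.6,0,0.3],[-0.1,-5,-0.6,0,0.3],[-0.1,-5,-0.6,0,0.3],[-0.1,-5,-0.6,0,0.3],[-0.1,-5,-0.6,0,0.3],[-0.1,-5,-0.6,0,0.3],[-0.1,-5,-0.6,0,0.3],[0,0,0,0,0.3]]'; python3 -c "
from h import *
go(.52,.30,.40,-.065)
c=shot('wrist','w1.png');print(c['fx'],hit(c,256,192,0))"
```

```text
time: 2.25
ee_pos: [0.519, 0.2904, 0.3993]
eef_rot: [0.999, -0.041, -0.001, -0.002]
ft_force: [-0.5, -0.8, -0.8]
width: 0.0613
t2.2 pos [0.519  0.2904 0.3993] yaw -0.082 tilt 0.004 w 0.0613 | d [ 0.02 -0.96 -0.06] turn -0.017 F [-0.5 -0.8 -0.8]
329.3392686601557 [0.45744693 0.30226678 0.        ]
```

View pics/w1.png

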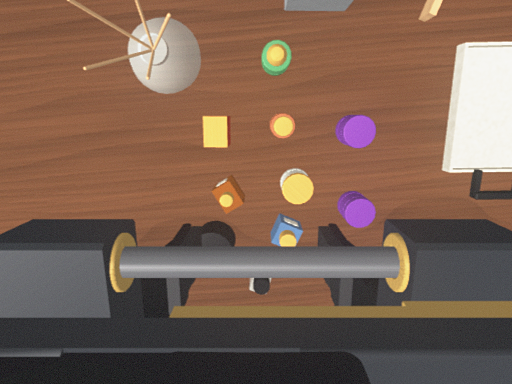

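The wrist view shows the six gold caps: round (277,57), roller (283,126), tin (215,131), cream (297,187), flacon (226,200) and cube (288,240). The purple decoys are at (356,131) and (357,209). Next I'll measure the cap centres here and compare them with the top view.

```bash
cat >> h.py <<'E'
Z={'round':.066,'roller':.068,'tin':.054,'flacon':.072,'cream':.052,'cube':.070}
P0={'round':(.657,.257),'roller':(.563,.254),'tin':(.56,.351),'flacon':(.464,.345),'cream':(.467,.24),'cube':(.391,.258)}
def find(cam='wrist',tol=.06):
    c=shot(cam)
    for ce,st,m in blobs(gold(c),25):
        for k,p in P0.items():
            q=hit(c,*ce,Z[k])[:2]
            if np.hypot(*(q-p))<tol: 
                R=rect(c,m,Z[k]);print(cam,k,np.round(ce),'xy',np.round(q,4),'rect c',np.round(R[0]),'size',np.round(R[1]),'ang',round(R[2]))
E
python3 - <<'E'
from h import *
find('wrist',.045);find('top',.045)
E
```

```text
wrist round [273.  56.] xy [0.6591 0.2568] rect c [659. 257.] size [25. 26.] ang 85
wrist tin [212. 133.] xy [0.5649 0.3525] rect c [565. 353.] size [35. 44.] ang 84
wrist roller [280. 127.] xy [0.5654 0.2544] rect c [566. 254.] size [27. 26.] ang 85
wrist cream [295. 189.] xy [0.4704 0.2374] rect c [470. 237.] size [47. 47.] ang 85
wrist flacon [224. 200.] xy [0.4674 0.3444] rect c [468. 344.] size [21. 21.] ang 85
wrist cube [285. 239.] xy [0.3978 0.2589] rect c [399. 258.] size [23. 24.] ang 86
top round [165. 163.] xy [0.6569 0.2558] rect c [657. 256.] size [25. 22.] ang 45
top roller [165. 193.] xy [0.5637 0.2527] rect c [564. 253.] size [25. 24.] ang 2
top cream [170. 225.] xy [0.468  0.2362] rect c [467. 236.] size [49. 46.] ang 2
```

```bash
python3 -m jog '[[-1.2,1.2,4.5,0,0.3],[-1.2,1.2,4.5,0,0.3],[-1.2,1.2,4.5,0,0.3],[-1.2,1.2,4.5,0,0.3],[-0.6,0.4,4.5,0,0.3],[0,0,3,0,0.3],[0,0,0.8,0,0.3],[0,0,0,0,0.3],[0,0,0,0,0.3],[0,0,0,0,0.3]]'; python3 -c "
from h import *
go(.469,.237,.052,-.07)"
```

```text
time: 3.4
ee_pos: [0.4684, 0.2176, 0.1326]
eef_rot: [0.998, -0.06, 0.006, 0.001]
ft_force: [0.5, -0.4, 0.4]
width: 0.0609
t3.4 pos [0.4684 0.2176 0.1326] yaw -0.120 tilt 0.013 w 0.0609 | d [-0.28 -1.95  8.05] turn -0.050 F [ 0.5 -0.4  0.4]
```

```bash
python3 -m jog '[[-0.3,-1.9,0,-0.05,0.3],[0,0,2,0,0.3],[0,0,2,0,0.3],[0,0,2,0,0.3],[0,0,1.5,0,0.3],[0,0,0.5,0,0.3],[0,0,0,0,0.3],[0,0,0,0,0.3],[0,0,0,0,0.3],[0,0,0,0,0.3]]'; python3 -c "
from h import *
go(.469,.237,.052,-.07)"
```

```text
time: 4.4
ee_pos: [0.4756, 0.2466, 0.0606]
eef_rot: [0.999, -0.029, 0.014, -0.003]
ft_force: [-1.0, -1.2, 0.2]
width: 0.0605
t4.4 pos [0.4756 0.2466 0.0606] yaw -0.059 tilt 0.029 w 0.0605 | d [-0.63  1.01  0.83] turn 0.011 F [-1.  -1.2  0.2]
```

```bash
python3 -m jog '[[-0.3,0.5,0,0,0.2],[-0.3,0.4,0.2,0,0.2],[0,0,0.3,0,0.2],[0,0,0.2,0,0.2],[0,0,0,0,0.2],[0,0,0,0,1],[0,0,0,0,1],[0,0,0,0,1],[0,0,0,0,1],[0,0,0,0,1]]' 15; python3 -c "
from h import *
go(.469,.237,.052,-.07)"
```

```text
time: 5.4
ee_pos: [0.4694, 0.2375, 0.0537]
eef_rot: [0.999, -0.029, 0.015, -0.003]
ft_force: [0.1, -0.3, -0.8]
width: 0.0475
t5.4 pos [0.4694 0.2375 0.0537] yaw -0.059 tilt 0.031 w 0.0475 | d [-0.04  0.06  0.17] turn 0.011 F [ 0.1 -0.3 -0.8]
```

```bash
python3 -m jog '[[0,0,-1,0,1],[0,0,-2,0,1],[0,0,-2.5,0,1],[0,0,-2.5,0,1],[0,0,-1,0,1],[1,2,0,0,1],[2,3,0,0,1],[2,3,0,0,1],[2,3,0,0,1],[2,3,0,0,1]]'; python3 -c "
from h import *
print(slot(.058,.04));go(*slot(.058,.04),.13,-.065)"
```

```text
time: 6.4
ee_pos: [0.5475, 0.0936, 0.1516]
eef_rot: [1.0, -0.023, 0.015, -0.004]
ft_force: [1.1, 0.4, -1.2]
width: 0.0478
(np.float64(0.6191603981899046), np.float64(-0.052226249147784405))
t6.4 pos [0.5475 0.0936 0.1516] yaw -0.046 tilt 0.031 w 0.0478 | d [ 7.76 14.26  2.27] turn 0.019 F [ 1.1  0.4 -1.2]
```

```bash
python3 -m jog '[[1.5,3,0,0.02,1],[1.5,3,0,0,1],[1.5,3,0.2,0,1],[1.5,2.5,0.5,0,1],[1,1.5,0.5,0,1],[0.5,0.7,0.5,0,1],[0.2,0.3,0.5,0,1],[0,0,0.3,0,1],[0,0,0,0,1],[0,0,0,0,1]]'; python3 -c "
from h import *
go(*slot(.058,.04),.060,-.065)"
```

```text
time: 7.4
ee_pos: [0.6178, -0.0583, 0.1239]
eef_rot: [0.999, -0.035, 0.013, -0.004]
ft_force: [0.2, -0.3, -1.5]
width: 0.0475
t7.4 pos [ 0.6178 -0.0583  0.1239] yaw -0.069 tilt 0.027 w 0.0475 | d [-0.07 -0.55  6.4 ] turn -0.004 F [ 0.2 -0.3 -1.5]
```

```bash
python3 -m jog '[[0,-0.5,1,0,1],[0,0,1.5,0,1],[0,0,1.5,0,1],[0,0,1.2,0,1],[0,0,0.7,0,1],[0,0,0.3,0,1],[0,0,0,0,1],[0,0,0,0,1],[0,0,0,0,1],[0,0,0,0,1]]'; python3 -c "
from h import *
go(*slot(.058,.04),.058,-.065)"
```

```text
time: 8.4
ee_pos: [0.6199, -0.0496, 0.0571]
eef_rot: [0.999, -0.033, 0.013, -0.005]
ft_force: [0.2, -0.3, -0.6]
width: 0.0476
t8.4 pos [ 0.6199 -0.0496  0.0571] yaw -0.066 tilt 0.028 w 0.0476 | d [-0.05  0.26 -0.1 ] turn -0.001 F [ 0.2 -0.3 -0.6]
```

```bash
python3 -m jog '[[0,0,0,0,0.3],[0,0,0,0,0.3],[0,0,0,0,0.3],[0,0,-1,0,0.3],[0,0,-2,0,0.3],[0,0,-3,0,0.3],[0,0,-3,0,0.3],[0,-2,-1,0,0.3],[-0.5,-3,0,0,0.3],[-0.5,-4,0,0,0.3]]'; python3 -m jog '[[-0.5,-4,0,0,0.3],[-0.5,-4,0,0,0.3],[-0.5,-4,0,0,0.3],[-0.5,-4,0,0,0.3],[-0.5,-4,0,0,0.3],[-0.5,-3,0,0,0.3],[-0.5,-2,0,0,0.3],[-0.2,-1,0,0,0.3],[0,-0.5,0,0,0.3],[0,0,0,0,0.3]]'; python3 -c "
from h import *
go(.563,.352,.054,-.1)"
```

```text
time: 9.4
ee_pos: [0.6141, 0.0369, 0.165]
eef_rot: [0.999, -0.038, 0.015, -0.004]
ft_force: [1.4, -0.1, 0.2]
width: 0.0606
time: 10.4
ee_pos: [0.5871, 0.332, 0.1679]
eef_rot: [0.999, -0.031, 0.014, -0.007]
ft_force: [0.5, -0.7, -0.1]
width: 0.0607
t10.4 pos [0.5871 0.332  0.1679] yaw -0.062 tilt 0.031 w 0.0607 | d [-2.84 -1.68 11.34] turn 0.038 F [ 0.5 -0.7 -0.1]
```

```bash
python3 -m jog '[[-0.7,-0.4,0,0.03,0.3],[-0.7,-0.5,0,0,0.3],[-0.7,-0.5,1,0,0.3],[-0.6,-0.2,1,0,0.3],[0,0,1,0,0.3],[0,0,1,0,0.3],[0,0,1,0,0.3],[0,0,0.5,0,0.3],[0,0,0,0,0.3],[0,0,0,0,0.3]]'; python3 -c "
from h import *
find('top',.05)
go(.563,.352,.054,-.1)
c=shot('top')
for ce,st,m in blobs(gold(c),25): print(np.round(ce,1),st[4],np.round(hit(c,*ce,.055)[:2],3))"
```

```text
time: 11.4
ee_pos: [0.5647, 0.3449, 0.1054]
eef_rot: [0.999, -0.049, 0.013, -0.004]
ft_force: [0.3, 0.2, 0.5]
width: 0.0607
top round [165. 163.] xy [0.657  0.2557] rect c [657. 256.] size [24. 22.] ang 28
top roller [165. 193.] xy [0.5637 0.2527] rect c [564. 253.] size [25. 24.] ang 2
t11.4 pos [0.5647 0.3449 0.1055] yaw -0.099 tilt 0.029 w 0.0612 | d [-0.38 -0.64  5.15] turn 0.001 F [ 0.9 -0.4  0.1]
[269.1  97.4] 1783 [ 0.876 -0.065]
[241.9 137.1] 42 [0.745 0.02 ]
[165.2 163.2] 52 [0.66  0.258]
[264.5 176.7] 171 [ 0.618 -0.051]
[360.5 186.3] 42 [ 0.589 -0.348]
[165. 193.] 69 [0.566 0.256]
```

```bash
python3 -m jog '[[-0.2,-0.6,0,0,0.3],[0,0,1,0,0.3],[0,0,1.5,0,0.3],[0,0,1.5,0,0.3],[0,0,0.8,0,0.3],[0,0,0.3,0,0.3],[0,0,0,0,1],[0,0,0,0,1],[0,0,0,0,1],[0,0,0,0,1]]'; python3 -c "
from h import *
go(.563,.352,.054,-.1)"
```

```text
time: 12.5
ee_pos: [0.5649, 0.3525, 0.0507]
eef_rot: [0.999, -0.049, 0.014, -0.005]
ft_force: [-0.6, 0.6, -0.1]
width: 0.0367
t12.5 pos [0.5649 0.3525 0.0507] yaw -0.099 tilt 0.030 w 0.0367 | d [-0.18  0.06 -0.34] turn 0.001 F [-0.6  0.6 -0.1]
```

```bash
python3 -m jog '[[0,0,0,0,1],[0,0,-1,0,1],[0,0,-2,0,1],[0,0,-3,0,1],[0,0,-3,0,1],[0,1,-1.5,0,1],[0.5,2,0,0,1],[0.5,3,0,0,1],[0.5,4,0,0,1],[0.5,4,0,0,1]]'; python3 -m jog '[[0.5,4,0,0,1],[0.3,4,0,0,1],[0.3,4,0,0,1],[0.3,4,0,0,1],[0.3,4,0,0,1],[0.3,3,0,0,1],[0.3,3,0,0,1],[0.2,2,0,0,1],[0,1,0,0,1],[0,0.5,0,0,1]]'; python3 -c "
from h import *
go(*slot(.058,-.04),.055,-.065)"
```

```text
time: 13.5
ee_pos: [0.5658, 0.2109, 0.1631]
eef_rot: [0.999, -0.044, 0.015, -0.007]
ft_force: [0.8, 0.1, -0.0]
width: 0.0338
time: 14.5
ee_pos: [0.557, -0.1117, 0.1605]
eef_rot: [0.999, -0.052, 0.015, -0.004]
ft_force: [-0.3, 0.5, -0.3]
width: 0.0338
t14.5 pos [ 0.557  -0.1117  0.1605] yaw -0.103 tilt 0.031 w 0.0338 | d [ 5.56  1.54 10.7 ] turn -0.038 F [-0.3  0.5 -0.3]
```

```bash
python3 -m jog '[[1,0.3,0,-0.03,1],[1.5,0.4,0.5,0,1],[1.5,0.4,1,0,1],[1,0.3,1,0,1],[0.5,0.1,1,0,1],[0,0,1,0,1],[0,0,1,0,1],[0,0,0.5,0,1],[0,0,0,0,1],[0,0,0,0,1]]';  python3 -c "
from h import *
go(*slot(.058,-.04),.055,-.065)"
```

```text
time: 15.5
ee_pos: [0.6172, -0.1231, 0.0993]
eef_rot: [0.999, -0.027, 0.016, -0.005]
ft_force: [0.8, -0.4, -0.5]
width: 0.034
t15.5 pos [ 0.6172 -0.1231  0.0993] yaw -0.054 tilt 0.033 w 0.0340 | d [-0.41  0.95  4.41] turn 0.011 F [ 0.8 -0.4 -0.5]
```

```bash
python3 -m jog '[[-0.2,0.5,0,0,1],[-0.2,0.4,0.5,0,1],[0,0,1,0,1],[0,0,1,0,1],[0,0,1,0,1],[0,0,0.5,0,1],[0,0,0.2,0,1],[0,0,0,0,1],[0,0,0,0,1],[0,0,0,0,1]]';  python3 -c "
from h import *
go(*slot(.058,-.04),.055,-.065)"
```

```text
time: 16.5
ee_pos: [0.6144, -0.1331, 0.0548]
eef_rot: [0.999, -0.027, 0.017, -0.004]
ft_force: [0.4, 0.1, -1.1]
width: 0.0339
t16.5 pos [ 0.6144 -0.1331  0.0548] yaw -0.055 tilt 0.035 w 0.0339 | d [-0.04 -0.11 -0.02] turn 0.010 F [ 0.4  0.1 -1.1]
```

```bash
python3 -m jog '[[0,0,0,0,0.4],[0,0,0,0,0.4],[0,0,0,0,0.4],[0,0,-1,0,0.4],[0,0,-2,0,0.4],[0,0,-3,0,0.3],[0,0,-3,0,0.3],[0,-2,-2,0,0.3],[0,-3,-1,0,0.3],[0,-4,0,0,0.3]]'; python3 -m jog '[[0.3,-4,0,0,0.3],[0.3,-4,0,0,0.3],[0.3,-4,0,0,0.3],[0.3,-4,0,0,0.3],[0.3,-4,0,0,0.3],[0.3,-4,0,0,0.3],[0.3,-3,0,0,0.3],[0.2,-1.5,0,0,0.3],[0.1,-0.5,0,0,0.3],[0,0,0,0,0.3]]'; python3 -c "
from h import *
go(.657,.256,.054,-.75)
find('wrist',.05);find('top',.05)"
```

```text
time: 17.5
ee_pos: [0.6152, -0.0491, 0.1849]
eef_rot: [0.999, -0.033, 0.018, -0.003]
ft_force: [0.6, -1.1, -1.2]
width: 0.0607
time: 18.5
ee_pos: [0.6584, 0.2551, 0.1983]
eef_rot: [0.999, -0.031, 0.022, -0.004]
ft_force: [-0.9, 0.1, 0.3]
width: 0.061
t18.5 pos [0.6584 0.2551 0.1983] yaw -0.062 tilt 0.046 w 0.0610 | d [-0.79  0.07 14.41] turn 0.688 F [-0.9  0.1  0.3]
wrist round [260. 196.] xy [0.6627 0.2551] rect c [662. 256.] size [25. 26.] ang 87
top flacon [133. 225.] xy [0.464  0.3438] rect c [464. 344.] size [21. 18.] ang 3
top cube [162. 250.] xy [0.3914 0.2562] rect c [392. 257.] size [21. 21.] ang 2
```

```bash
python3 -m jog '[[0,0,0.5,0.1,0.3],[0,0,1,0.12,0.3],[0,0,1,0.12,0.3],[0,0,1,0.12,0.3],[0,0,1,0.12,0.3],[0,0,1,0.08,0.3],[0,0,0.5,0.03,0.3],[0,0,0.2,0,0.3],[0,0,0,0,0.3],[0,0,0,0,0.3]]'; python3 -c "
from h import *
go(.659,.256,.054,-.75)
find('wrist',.05)"
```

```text
time: 19.6
ee_pos: [0.6617, 0.2353, 0.1399]
eef_rot: [0.944, -0.33, 0.016, -0.004]
ft_force: [-0.3, -0.0, 0.6]
width: 0.0609
t19.6 pos [0.6617 0.2353 0.1399] yaw -0.672 tilt 0.033 w 0.0609 | d [-1.74 -1.3   8.57] turn 0.078 F [-0.3 -0.   0.6]
wrist round [241. 229.] xy [0.6639 0.2511] rect c [664. 252.] size [26. 24.] ang 52
wrist roller [354. 310.] xy [0.5665 0.2253] rect c [574. 233.] size [244.  11.] ang 52
```

```bash
python3 -m jog '[[-0.8,-0.6,0,0.04,0.3],[-0.8,-0.5,0,0.03,0.3],[0,0,1,0,0.3],[0,0,1.5,0,0.3],[0,0,1.5,0,0.3],[0,0,1,0,0.3],[0,0,0.5,0,0.3],[0,0,0.2,0,0.3],[0,0,0,0,0.3],[0,0,0,0,0.3]]'; python3 -c "
from h import *
go(.660,.254,.054,-.75)
find('wrist',.05)"
```

```text
time: 20.65
ee_pos: [0.6593, 0.2486, 0.0762]
eef_rot: [0.931, -0.364, 0.014, -0.005]
ft_force: [-1.0, -0.2, 0.7]
width: 0.0606
t20.6 pos [0.6593 0.2486 0.0762] yaw -0.746 tilt 0.029 w 0.0606 | d [-0.37 -0.4   2.22] turn 0.004 F [-1.  -0.2  0.7]
wrist round [248. 237.] xy [0.669 0.247] rect c [670. 247.] size [24. 11.] ang 48
wrist roller [354. 310.] xy [0.6051 0.2336] rect c [611. 239.] size [172.   8.] ang 48
```

```bash
python3 -m jog '[[-0.1,-0.3,0,0,0.3],[0,0,1,0,0.3],[0,0,0.8,0,0.3],[0,0,0.3,0,0.3],[0,0,0,0,0.3],[0,0,0,0,1],[0,0,0,0,1],[0,0,0,0,1],[0,0,0,0,1],[0,0,0,0,1]]'; python3 -c "
from h import *
go(.660,.254,.054,-.75)
shot('wrist','w2.png')"
```

```text
time: 21.7
ee_pos: [0.6619, 0.2524, 0.0548]
eef_rot: [0.931, -0.364, 0.014, -0.005]
ft_force: [-0.0, -0.1, -0.1]
width: 0.0417
t21.7 pos [0.6619 0.2524 0.0548] yaw -0.746 tilt 0.031 w 0.0417 | d [-0.25  0.02  0.07] turn 0.004 F [-0.  -0.1 -0.1]
```

View pics/w2.png

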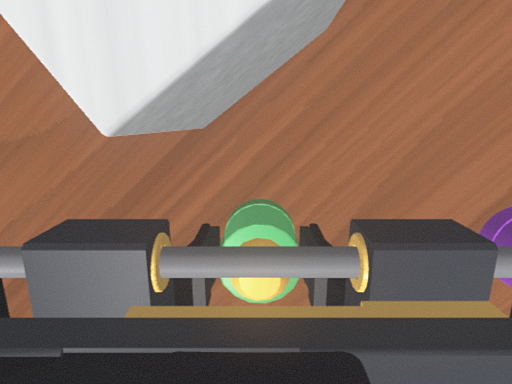

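The green bottle is centred between the jaws at (260,255) with the gripper 41.7 mm open, and the gift box stays clear. Lifting it now.

```bash
python3 -m jog '[[0,0,-1,0,1],[0,0,-2,0,1],[0,0,-3,0,1],[0,0,-3,-0.05,1],[0,0,-2,-0.12,1],[0,0,0,-0.13,1],[0,0,0,-0.13,1],[0,0,0,-0.13,1],[0,0,0,-0.08,1],[0,0,0,0,1]]';  python3 -c "
from h import *
go(*slot(0,.04),.13,-.065)"
```

```text
time: 22.75
ee_pos: [0.6589, 0.2519, 0.1774]
eef_rot: [0.999, -0.041, 0.018, -0.001]
ft_force: [0.6, -0.5, -1.1]
width: 0.0417
t22.8 pos [0.6589 0.2519 0.1774] yaw -0.081 tilt 0.035 w 0.0417 | d [-7.45 30.75  4.36] turn -0.016 F [ 0.6 -0.5 -1.1]
```

```bash
python3 -m jog '[[-0.3,1.5,0,0,1],[-0.8,3,0,0,1],[-0.9,4,0,0,1],[-0.9,4,0,0,1],[-0.9,4,0,0,1],[-0.9,4,0.2,0,1],[-0.9,3.5,0.2,0,1],[-0.8,2.5,0.2,0,1],[-0.4,1.5,0.2,0,1],[-0.2,0.5,0.2,0,1]]';  python3 -c "
from h import *
go(*slot(0,.04),.059,-.065)"
```

```text
time: 23.75
ee_pos: [0.5549, -0.0444, 0.1645]
eef_rot: [0.998, -0.055, 0.018, -0.002]
ft_force: [0.5, 0.6, -0.8]
width: 0.0416
t23.8 pos [ 0.5549 -0.0444  0.1645] yaw -0.110 tilt 0.037 w 0.0416 | d [ 0.29  0.41 10.57] turn -0.045 F [ 0.5  0.6 -0.8]
```

```bash
python3 -m jog '[[0.1,0.2,0.5,-0.04,1],[0.1,0,1,0,1],[0.1,0,1.5,0,1],[0,0,1.5,0,1],[0,0,1.5,0,1],[0,0,1,0,1],[0,0,0.6,0,1],[0,0,0.3,0,1],[0,0,0,0,1],[0,0,0,0,1]]';  python3 -c "
from h import *
go(*slot(0,.04),.059,-.065)"
```

```text
time: 24.75
ee_pos: [0.5625, -0.0392, 0.0801]
eef_rot: [0.999, -0.036, 0.019, -0.003]
ft_force: [0.8, -0.6, -0.9]
width: 0.0415
t24.8 pos [ 0.5625 -0.0392  0.0801] yaw -0.071 tilt 0.038 w 0.0415 | d [-0.14  0.95  2.1 ] turn -0.006 F [ 0.8 -0.6 -0.9]
```

```bash
python3 -m jog '[[-0.1,0.6,0,0,1],[0,0.4,0,0,1],[0,0,0.5,0,1],[0,0,0.8,0,1],[0,0,0.6,0,1],[0,0,0.2,0,1],[0,0,0,0,1],[0,0,0,0,1],[0,0,0,0,1],[0,0,0,0,1]]';  python3 -c "
from h import *
go(*slot(0,.04),.059,-.065)"
```

```text
time: 25.75
ee_pos: [0.5626, -0.0503, 0.0587]
eef_rot: [0.999, -0.036, 0.02, -0.004]
ft_force: [0.5, -0.1, -1.5]
width: 0.0415
t25.8 pos [ 0.5626 -0.0503  0.0587] yaw -0.072 tilt 0.041 w 0.0415 | d [-0.14 -0.17 -0.04] turn -0.007 F [ 0.5 -0.1 -1.5]
```

```bash
python3 -m jog '[[0,0,0,0,0.4],[0,0,0,0,0.4],[0,0,0,0,0.4],[0,0,-1,0,0.4],[0,0,-2,0,0.4],[0,0,-3,0,0.4],[0,0,-3,0,0.4],[0,-2,-1,0,0.3],[0,-3,-0.5,0,0.3],[0,-4,0,0,0.3]]'; python3 -m jog '[[0,-4,0,0,0.3],[0,-4,0,0,0.3],[0,-4,0,0,0.3],[0,-3.5,0,0,0.3],[0,-3,0,0,0.3],[0,-2,0,0,0.3],[0,-1,0,0,0.3],[0,-0.5,0,0,0.3],[0,0,0,0,0.3],[0,0,0,0,0.3]]'; python3 -c "
from h import *
go(.565,.254,.056,-.065)
find('wrist',.05);find('top',.05)"
```

```text
time: 26.75
ee_pos: [0.5654, 0.0337, 0.1742]
eef_rot: [0.999, -0.042, 0.022, -0.003]
ft_force: [0.2, 0.1, -0.3]
width: 0.0601
time: 27.75
ee_pos: [0.5847, 0.2637, 0.1839]
eef_rot: [0.999, -0.042, 0.025, -0.004]
ft_force: [-0.3, -0.7, 1.1]
width: 0.0608
t27.8 pos [0.5847 0.2637 0.1839] yaw -0.084 tilt 0.051 w 0.0608 | d [-2.52  1.27 12.66] turn -0.019 F [-0.3 -0.7  1.1]
wrist roller [276. 222.] xy [0.5699 0.2523] rect c [566. 254.] size [28. 28.] ang 41
wrist tin [120. 262.] xy [0.5408 0.3924] rect c [540. 391.] size [20. 56.] ang 78
top roller [165. 194.] xy [0.5596 0.253 ] rect c [559. 253.] size [15. 25.] ang 0
```

```bash
python3 -m jog '[[-0.8,0.4,0.5,0,0.3],[-0.8,0.4,1,0,0.3],[-0.5,0.2,1,0,0.3],[0,0,1.5,0,0.3],[0,0,1.5,0,0.3],[0,0,1,0,0.3],[0,0,0.5,0,0.3],[0,0,0.2,0,0.3],[0,0,0,0,0.3],[0,0,0,0,0.3]]'; python3 -c "
from h import *
go(.566,.253,.056,-.065)"
```

```text
time: 28.85
ee_pos: [0.5683, 0.2514, 0.1059]
eef_rot: [0.999, -0.045, 0.026, -0.004]
ft_force: [0.3, 0.7, -0.2]
width: 0.0607
t28.9 pos [0.5683 0.2514 0.1059] yaw -0.090 tilt 0.052 w 0.0607 | d [-0.49 -0.09  4.97] turn -0.025 F [ 0.3  0.7 -0.2]
```

```bash
python3 -m jog '[[-0.3,-0.1,0.5,-0.02,0.3],[-0.1,0,1,0,0.3],[0,0,1.5,0,0.3],[0,0,1.2,0,0.3],[0,0,0.6,0,0.3],[0,0,0.2,0,0.3],[0,0,0,0,1],[0,0,0,0,1],[0,0,0,0,1],[0,0,0,0,1]]'; python3 -c "
from h import *
go(.566,.253,.056,-.065)"
```

```text
time: 29.85
ee_pos: [0.5673, 0.2535, 0.0521]
eef_rot: [0.999, -0.034, 0.026, -0.004]
ft_force: [-0.1, 0.4, 0.4]
width: 0.0368
t29.9 pos [0.5673 0.2535 0.0521] yaw -0.068 tilt 0.053 w 0.0368 | d [-0.11  0.06 -0.39] turn -0.003 F [-0.1  0.4  0.4]
```

```bash
python3 -m jog '[[0,0,0,0,1],[0,0,-1,0,1],[0,0,-2,0,1],[0,0,-3,0,1],[0,0,-3,0,1],[0,1.5,-2,0,1],[0,3,-1,0,1],[0,4,0,0,1],[0,4,0,0,1],[0,4,0,0,1]]'; python3 -m jog '[[0,4,0,0,1],[0,4,0,0,1],[0,4,0,0,1],[0,4,0,0,1],[0,3.5,0,0,1],[0,2.5,0,0,1],[0,1.5,0,0,1],[0,0.8,0,0,1],[0,0,0,0,1],[0,0,0,0,1]]'; python3 -c "
from h import *
go(*slot(0,-.04),.057,-.065)"
```

```text
time: 30.85
ee_pos: [0.5497, 0.0904, 0.1826]
eef_rot: [0.999, -0.029, 0.029, -0.007]
ft_force: [0.6, -0.1, -0.5]
width: 0.0353
time: 31.85
ee_pos: [0.5331, -0.1688, 0.1879]
eef_rot: [0.999, -0.033, 0.035, -0.008]
ft_force: [0.1, 0.3, -1.0]
width: 0.0356
t31.9 pos [ 0.5331 -0.1688  0.1879] yaw -0.068 tilt 0.072 w 0.0356 | d [ 1.12 -3.95 13.28] turn -0.003 F [ 0.1  0.3 -1. ]
```

```bash
python3 -m jog '[[0.2,-0.8,0.5,0,1],[0.3,-1,1,0,1],[0.3,-1,1.5,0,1],[0.3,-0.8,1.5,0,1],[0,-0.3,1.5,0,1],[0,0,1.5,0,1],[0,0,1,0,1],[0,0,0.5,0,1],[0,0,0,0,1],[0,0,0,0,1]]';  python3 -c "
from h import *
go(*slot(0,-.04),.057,-.065)"
```

```text
time: 32.85
ee_pos: [0.5559, -0.1114, 0.0913]
eef_rot: [0.999, -0.025, 0.033, -0.011]
ft_force: [0.0, -0.2, -0.4]
width: 0.0356
t32.9 pos [ 0.5559 -0.1114  0.0913] yaw -0.051 tilt 0.070 w 0.0356 | d [-0.12  1.76  3.39] turn 0.014 F [ 0.  -0.2 -0.4]
```

```bash
python3 -m jog '[[0,0.8,0,0,1],[0,0.7,0,0,1],[0,0,0.5,0,1],[0,0,1,0,1],[0,0,0.8,0,1],[0,0,0.5,0,1],[0,0,0.2,0,1],[0,0,0,0,1],[0,0,0,0,1],[0,0,0,0,1]]';  python3 -c "
from h import *
go(*slot(0,-.04),.057,-.065)"
```

```text
time: 33.85
ee_pos: [0.5579, -0.1279, 0.0596]
eef_rot: [0.999, -0.026, 0.034, -0.01]
ft_force: [0.8, 0.3, -1.0]
width: 0.0356
t33.9 pos [ 0.5579 -0.1279  0.0596] yaw -0.053 tilt 0.072 w 0.0356 | d [-0.2   0.06  0.25] turn 0.012 F [ 0.8  0.3 -1. ]
```

```bash
python3 -m jog '[[0,0,0.2,0,1],[0,0,0,0,0.4],[0,0,0,0,0.4],[0,0,0,0,0.4],[0,0,-1,0,0.4],[0,0,-2,0,0.4],[0,0,-3,0,0.4],[0,0,-3,0,0.4],[-0.3,-1,-1,0,0.3],[-0.5,-2,0,0,0.3]]'; python3 -m jog '[[-0.5,-2.5,0,0,0.3],[-0.5,-2.5,0,0,0.3],[-0.5,-2.5,0,0,0.3],[-0.5,-2.5,0,0,0.3],[-0.5,-2.5,0,0,0.3],[-0.5,-2.5,0,0,0.3],[-0.5,-2.5,0,0,0.3],[-0.5,-2.5,0,0,0.3],[-0.5,-2.5,0,0,0.3],[-0.5,-2.5,0,0,0.3]]'; python3 -m jog '[[-0.5,-2.5,0,0,0.3],[-0.5,-2.5,0,0,0.3],[-0.5,-2.5,0,0,0.3],[-0.5,-2.5,0,0,0.3],[-0.3,-2,0,0,0.3],[0,-1,0,0,0.3],[0,-0.5,0,0,0.3],[0,0,0,0,0.3],[0,0,0,0,0.3],[0,0,0,0,0.3]]'; python3 -c "
from h import *
go(.466,.344,.076,-.065)
find('wrist',.05);find('top',.05)"
```

```text
time: 34.85
ee_pos: [0.5445, -0.1026, 0.1656]
eef_rot: [0.999, -0.029, 0.036, -0.01]
ft_force: [-1.0, 0.9, -1.0]
width: 0.0588
time: 35.85
ee_pos: [0.5093, 0.1559, 0.1782]
eef_rot: [0.999, -0.033, 0.042, -0.011]
ft_force: [0.7, 0.2, 0.2]
width: 0.0609
time: 36.85
ee_pos: [0.4953, 0.2973, 0.1865]
eef_rot: [0.998, -0.033, 0.045, -0.012]
ft_force: [-1.0, 0.1, 0.5]
width: 0.0612
t36.9 pos [0.4953 0.2973 0.1865] yaw -0.068 tilt 0.093 w 0.0612 | d [-4.21 -4.17 10.83] turn -0.003 F [-1.   0.1  0.5]
wrist flacon [212. 240.] xy [0.4742 0.3406] rect c [474. 341.] size [17. 10.] ang 87
wrist cube [356. 310.] xy [0.4053 0.2246] rect c [408. 239.] size [288.  13.] ang 87
top cube [162. 250.] xy [0.3912 0.2556] rect c [391. 255.] size [18. 24.] ang 0
```

```bash
T='from h import *
go(.466,.344,.076,-.065);print(np.round(r.read_state()["joint_positions"],2))'
python3 -m jog '[[0,0,0,0.14,0.3],[0,0,0,0.14,0.3],[0,0,0,0.14,0.3],[0,0,0,0.14,0.3],[0,0,0,0.14,0.3],[0,0,0,0.14,0.3],[0,0,0,0.14,0.3],[0,0,0,0.14,0.3],[0,0,0,0,0.3],[0,0,0,0,0.3]]' >/dev/null; python3 -c "$T"
python3 -m jog '[[0,0,0,-0.14,0.3],[0,0,0,-0.14,0.3],[0,0,0,-0.14,0.3],[0,0,0,-0.14,0.3],[0,0,0,-0.14,0.3],[0,0,0,-0.14,0.3],[0,0,0,-0.14,0.3],[0,0,0,-0.14,0.3],[0,0,0,0,0.3],[0,0,0,0,0.3]]' >/dev/null; python3 -c "$T"
```

```text
t38.0 pos [0.495 0.295 0.164] yaw -0.912 tilt 0.047 w 0.0609 | d [-5.82 -0.33  8.71] turn -0.847 F [-0.1 -0.3  0.9]
[-1.62  0.6   1.33  1.78 -0.62  1.22 -2.6 ]
t39.0 pos [0.5099 0.2722 0.1798] yaw 0.219 tilt 0.074 w 0.0610 | d [-3.47 -7.85 10.24] turn 0.284 F [ 0.9 -0.4 -0.4]
[-1.48  0.38  1.11  1.78 -0.37  1.13 -1.62]
```

```bash
T='from h import *
go(.466,.344,.18,-.065);print(np.round(r.read_state()["joint_positions"],2))'
python3 -m jog '[[0,0,0,-0.14,0.3],[0,0,0,-0.14,0.3],[0,0,0,-0.14,0.3],[0,0,0,-0.14,0.3],[0,0,0,-0.14,0.3],[0,0,0,-0.14,0.3],[0,0,0,-0.14,0.3],[0,0,0,-0.14,0.3],[0,0,0,-0.14,0.3],[0,0,0,0,0.3]]' >/dev/null; python3 -c "$T"
python3 -m jog '[[0,0,0,-0.14,0.3],[0,0,0,-0.14,0.3],[0,0,0,-0.14,0.3],[0,0,0,-0.14,0.3],[0,0,0,-0.14,0.3],[0,0,0,-0.14,0.3],[0,0,0,-0.1,0.3],[0,0,0,0,0.3],[0,0,0,0,0.3],[0,0,0,0,0.3]]' >/dev/null; python3 -c "$T"
```

```text
t40.0 pos [0.5159 0.2618 0.1848] yaw 1.477 tilt 0.083 w 0.0607 | d [ 7.7  -5.78  0.33] turn 1.542 F [ 0.1  1.  -0.4]
[-1.29  0.27  0.86  1.78 -0.22  1.11 -0.46]
t41.0 pos [0.5192 0.2556 0.1865] yaw 2.373 tilt 0.087 w 0.0613 | d [9.99 2.63 0.48] turn -0.703 F [ 0.2 -0.7  0.8]
[-1.16  0.24  0.71  1.77 -0.16  1.1   0.4 ]
```

```bash
T='from h import *
go(.468,.343,.18,-.065);s=r.read_state();print(np.round(s["joint_positions"],2),Ro.from_quat(s["eef_rot"]).as_matrix()[:,2].round(3))'
python3 -m jog '[[0.5,0,0,-0.12,0.3],[1,0.5,0,-0.12,0.3],[1.5,0.5,0,-0.12,0.3],[1.5,0.8,0,-0.12,0.3],[1.5,0.8,0,-0.12,0.3],[1,1,0,-0.08,0.3],[0.5,1,0,0,0.3],[0,0.5,0,0,0.3],[0,0,0,0,0.3],[0,0,0,0,0.3]]' >/dev/null; python3 -c "$T
find('wrist',.05);find('top',.05);shot('wrist','w3.png')"
```

```text
t42.0 pos [0.4655 0.3345 0.1843] yaw 3.041 tilt 0.088 w 0.0606 | d [-0.13  0.85  0.47] turn -0.035 F [-0.7 -0.1  0.2]
[-1.22  0.22  0.57  1.78 -0.1   1.1   0.85] [ 0.083  0.028 -0.996]
wrist cube [153. 101.] xy [0.3926 0.2684] rect c [393. 264.] size [21. 26.] ang 66
wrist flacon [265. 182.] xy [0.4608 0.3436] rect c [463. 345.] size [20. 23.] ang 84
top cube [162. 250.] xy [0.3911 0.2554] rect c [391. 255.] size [18. 24.] ang 0
```

View pics/w3.png

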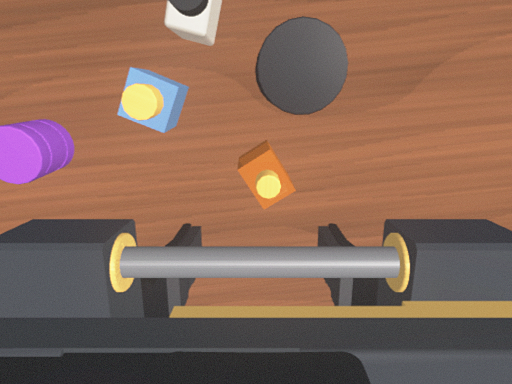

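The wrist view, now from the other side, shows the flacon cap at (268,184) and the cube cap at (142,102). The black-capped bottle, candle and purple jar stand apart from them. Now I'll descend on the flacon cap.

```bash
T='from h import *
go(.464,.344,.075,-.065);s=r.read_state();print(np.round(s["joint_positions"],2),Ro.from_quat(s["eef_rot"]).as_matrix()[:,2].round(3))'
python3 -m jog '[[0.3,0.5,0,-0.03,0.3],[0.3,0.3,0.5,0,0.3],[0.2,0,1,0,0.3],[0.1,0,1.5,0,0.3],[0.1,0,1.5,0,0.3],[0,0,1,0,0.3],[0,0,0.7,0,0.3],[0,0,0.3,0,0.3],[0,0,0,0,0.3],[0,0,0,0,0.3]]' >/dev/null; python3 -c "$T"
```

```text
t43.1 pos [0.4608 0.3449 0.1135] yaw 3.073 tilt 0.087 w 0.0606 | d [-0.01 -0.19  3.86] turn -0.004 F [ 0.3 -0.3  0.4]
[-1.21  0.3   0.54  1.84 -0.15  0.96  0.89] [ 0.082  0.027 -0.996]
```

```bash
T='from h import *
go(.464,.344,.075,-.065);s=r.read_state();print(np.round(s["joint_positions"],2))'
python3 -m jog '[[0,-0.2,0.5,0,0.3],[0,0,1,0,0.3],[0,0,1,0,0.3],[0,0,0.7,0,0.3],[0,0,0.3,0,0.3],[0,0,0,0,1],[0,0,0,0,1],[0,0,0,0,1],[0,0,0,0,1],[0,0,0,0,1]]' >/dev/null; python3 -c "$T"
```

```text
t44.1 pos [0.4645 0.3443 0.0767] yaw 3.073 tilt 0.088 w 0.0286 | d [ 0.06 -0.03  0.17] turn -0.004 F [ 1.2 -0.1 -0.5]
[-1.18  0.36  0.52  1.87 -0.19  0.88  0.93]
```

```bash
T='from h import *
go(*slot(-.058,.04),.081,-.065);s=r.read_state();print(np.round(s["joint_positions"],2))'
python3 -m jog '[[0,0,0,0,1],[0,0,0,0,1],[0,0,0,0,1],[0,0,-1,0,1],[0,0,-2,0,1],[0,0,-2,0,1],[0,0,-2,0,1],[0,0,-2,0,1],[0,-1,0,0,1],[0,-2,0,0,1]]'; python3 -m jog '[[-0.2,-2.5,0,0,1],[-0.2,-2.5,0,0,1],[-0.2,-2.5,0,0,1],[-0.2,-2.5,0,0,1],[-0.2,-2.5,0,0,1],[-0.2,-2.5,0,0,1],[-0.2,-2.5,0,0,1],[-0.2,-2.5,0,0,1],[-0.2,-2,0,0,1],[-0.2,-1.5,0,0,1]]' ; python3 -c "$T"
```

```text
time: 45.1
ee_pos: [0.454, 0.3123, 0.172]
eef_rot: [0.033, 0.998, 0.016, 0.042]
ft_force: [-0.6, -0.2, 0.1]
width: 0.0191
time: 46.1
ee_pos: [0.454, 0.0604, 0.1613]
eef_rot: [0.034, 0.999, 0.016, 0.039]
ft_force: [-0.1, -0.9, -0.6]
width: 0.0196
t46.1 pos [0.454  0.0604 0.1613] yaw 3.072 tilt 0.085 w 0.0196 | d [ -5.03 -10.43   8.08] turn -0.005 F [-0.1 -0.9 -0.6]
[-1.01 -0.09  0.77  2.09  0.06  1.04  1.23]
```

```bash
T='from h import *
go(*slot(-.058,.04),.081,-.065);s=r.read_state();print(np.round(s["joint_positions"],2))'
python3 -m jog '[[-0.6,-1,0,0,1],[-1,-2,0,0,1],[-1,-2,0,0,1],[-0.8,-1.7,0,0,1],[-0.5,-1.2,0,0,1],[-0.3,-0.6,0.3,0,1],[0,0,0.5,0,1],[0,0,1,0,1],[0,0,0.5,0,1],[0,0,0,0,1]]'; python3 -c "$T"
```

```text
time: 47.1
ee_pos: [0.4868, -0.0358, 0.1331]
eef_rot: [0.038, 0.998, 0.018, 0.036]
ft_force: [-0.6, 0.5, -1.6]
width: 0.0195
t47.1 pos [ 0.4868 -0.0358  0.1331] yaw 3.065 tilt 0.081 w 0.0195 | d [-1.35 -0.97  5.29] turn -0.012 F [-0.6  0.5 -1.6]
[-0.88  0.08  0.94  2.05 -0.13  0.98  1.61]
```

```bash
T='from h import *
go(*slot(-.058,.04),.081,-.065);s=r.read_state();print(np.round(s["joint_positions"],2))'
python3 -m jog '[[-0.5,-0.3,0,0,1],[-0.5,-0.4,0,0,1],[-0.2,-0.2,0.5,0,1],[0,0,1,0,1],[0,0,1.2,0,1],[0,0,1,0,1],[0,0,0.5,0,1],[0,0,0.2,0,1],[0,0,0,0,1],[0,0,0,0,1]]'; python3 -c "$T"
```

```text
time: 48.1
ee_pos: [0.5028, -0.0445, 0.0859]
eef_rot: [0.037, 0.999, 0.017, 0.036]
ft_force: [0.5, 1.5, -0.6]
width: 0.0196
t48.1 pos [ 0.5028 -0.0445  0.0859] yaw 3.066 tilt 0.080 w 0.0196 | d [-0.03 -0.04  0.49] turn -0.011 F [ 0.5  1.5 -0.6]
[-0.79  0.25  0.9   2.05 -0.3   0.89  1.77]
```

```bash
T='from h import *
go(.392,.258,.074,-.065);s=r.read_state();print(np.round(s["joint_positions"],2))'
python3 -m jog '[[0,0,0.4,0,1],[0,0,0.1,0,1],[0,0,0,0,0.5],[0,0,0,0,0.5],[0,0,0,0,0.5],[0,0,-1,0,0.5],[0,0,-2,0,0.5],[0,0,-2,0,0.5],[0.3,0.5,-2,0,0.4],[1,1.5,0,0,0.4]]'; python3 -m jog '[[1,2.5,0,0,0.3],[1,2.5,0,0,0.3],[1,2.5,0,0,0.3],[1,2.5,0,0,0.3],[1,2.5,0,0,0.3],[1,2.5,0,0,0.3],[0.8,2.5,0,0,0.3],[0.5,2,0,0,0.3],[0.3,1.5,0,0,0.3],[0,0.5,0,0,0.3]]' ; python3 -c "$T
find('wrist');find('top')"
```

```text
time: 49.1
ee_pos: [0.4875, -0.0286, 0.1562]
eef_rot: [0.04, 0.998, 0.016, 0.037]
ft_force: [0.1, 0.7, 0.1]
width: 0.0499
time: 50.1
ee_pos: [0.4289, 0.1989, 0.1679]
eef_rot: [0.043, 0.998, 0.02, 0.043]
ft_force: [1.2, 0.2, 0.9]
width: 0.0605
t50.1 pos [0.4289 0.1989 0.1679] yaw 3.054 tilt 0.095 w 0.0605 | d [4.96 5.16 9.25] turn -0.023 F [1.2 0.2 0.9]
[-1.18 -0.05  0.64  2.05  0.05  1.04  0.92]
wrist cube [319. 131.] xy [0.3869 0.2487] rect c [390. 251.] size [18. 25.] ang 77
wrist tin [399. 262.] xy [0.5098 0.3195] rect c [510. 318.] size [60. 21.] ang 5
wrist flacon [399. 262.] xy [0.4983 0.3108] rect c [499. 309.] size [56. 19.] ang 5
wrist roller [358. 310.] xy [0.5447 0.2796] rect c [542. 269.] size [302.  17.] ang 83
```

```bash
T='from h import *
go(.391,.255,.074,-.065);s=r.read_state();print(np.round(s["joint_positions"],2))'
python3 -m jog '[[1,1,0,-0.02,0.3],[1.2,1.2,0.5,0,0.3],[1,1,1,0,0.3],[0.5,0.7,1,0,0.3],[0.1,0.2,1,0,0.3],[0,0,1,0,0.3],[0,0,0.5,0,0.3],[0,0,0.2,0,0.3],[0,0,0,0,0.3],[0,0,0,0,0.3]]'; python3 -c "$T
find('wrist');find('top')"
```

```text
time: 51.2
ee_pos: [0.3986, 0.2411, 0.1096]
eef_rot: [0.036, 0.998, 0.018, 0.043]
ft_force: [-0.7, -0.7, 0.3]
width: 0.0613
t51.2 pos [0.3986 0.2411 0.1096] yaw 3.069 tilt 0.093 w 0.0613 | d [1.16 1.19 3.52] turn -0.008 F [-0.7 -0.7  0.3]
[-1.23  0.03  0.59  2.12  0.01  0.9   0.85]
wrist cube [278. 193.] xy [0.38   0.2542] rect c [384. 253.] size [16. 25.] ang 35
wrist cream [276. 230.] xy [0.4105 0.2533] rect c [411. 254.] size [12.  2.] ang 61
wrist cube [276. 230.] xy [0.4021 0.2521] rect c [402. 252.] size [11.  2.] ang 61
wrist flacon [398. 262.] xy [0.4292 0.3247] rect c [430. 324.] size [42. 14.] ang 6
wrist flacon [356. 310.] xy [0.4617 0.2997] rect c [460. 293.] size [221.  12.] ang 84
```

```bash
T='from h import *
go(.391,.255,.074,-.065);s=r.read_state();print(np.round(s["joint_positions"],2))'
python3 -m jog '[[0.4,0.6,0,0,0.3],[0.4,0.5,0,0,0.3],[0.1,0,0,0,0.3],[0,0,0.5,0,0.3],[0,0,1,0,0.3],[0,0,1,0,0.3],[0,0,0.5,0,0.3],[0,0,0.2,0,0.3],[0,0,0,0,0.3],[0,0,0,0,0.3]]'; python3 -c "$T
shot('wrist','w4.png')"
```

```text
time: 52.3
ee_pos: [0.3927, 0.2551, 0.0746]
eef_rot: [0.036, 0.998, 0.018, 0.043]
ft_force: [0.5, -0.3, 0.5]
width: 0.0608
t52.3 pos [0.3927 0.2551 0.0746] yaw 3.069 tilt 0.093 w 0.0608 | d [ 0.17 -0.02  0.05] turn -0.008 F [ 0.5 -0.3  0.5]
[-1.24  0.11  0.57  2.15 -0.04  0.82  0.86]
```

View pics/w4.png

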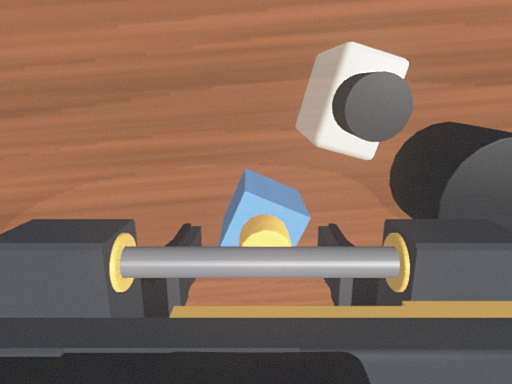

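The cube cap sits midway between the fingers at (266,232), and the black-capped bottle and candle are clear. Now I'll close and carry it.

```bash
T='from h import *
go(*slot(-.058,-.04),.079,-.065);s=r.read_state();print(np.round(s["joint_positions"],2))'
python3 -m jog '[[0,0,0,0,1],[0,0,0,0,1],[0,0,0,0,1],[0,0,0,0,1],[0,0,0,0,1],[0,0,0,0,1],[0,0,-1,0,1],[0,0,-2,0,1],[0,0,-2.5,0,1],[-0.3,-0.5,-2.5,0,1]]'; python3 -m jog '[[-0.5,-1.5,-0.5,0,1],[-1,-2.5,0,0,1],[-1,-2.5,0,0,1],[-1,-2.5,0,0,1],[-1,-2.5,0,0,1],[-1,-2.5,0,0,1],[-1,-2.5,0,0,1],[-1,-2.5,0,0,1],[-0.8,-2.5,0,0,1],[-0.5,-2,0,0,1]]' ; python3 -c "$T"
```

```text
time: 53.35
ee_pos: [0.3868, 0.2458, 0.1565]
eef_rot: [0.035, 0.998, 0.016, 0.042]
ft_force: [0.4, 0.6, -0.7]
width: 0.0256
time: 54.35
ee_pos: [0.4585, -0.0087, 0.1623]
eef_rot: [0.036, 0.998, 0.019, 0.043]
ft_force: [-0.4, -0.1, -0.5]
width: 0.0256
t54.4 pos [ 0.4585 -0.0087  0.1623] yaw 3.068 tilt 0.094 w 0.0256 | d [ -4.1  -11.62   8.22] turn -0.008 F [-0.4 -0.1 -0.5]
[-1.04 -0.13  0.94  2.09  0.09  1.04  1.37]
```

```bash
T='from h import *
go(*slot(-.058,-.04),.079,-.065);s=r.read_state();print(np.round(s["joint_positions"],2))'
python3 -m jog '[[-0.3,-1,0,0,1],[-0.5,-2,0,0,1],[-0.6,-2.2,0,0,1],[-0.6,-2.2,0,0,1],[-0.5,-1.5,0,0,1],[-0.3,-0.6,0,0,1],[0,-0.2,0.3,0,1],[0,0,0.5,0,1],[0,0,0,0,1],[0,0,0,0,1]]'; python3 -c "$T"
```

```text
time: 55.35
ee_pos: [0.4744, -0.1195, 0.149]
eef_rot: [0.041, 0.998, 0.02, 0.04]
ft_force: [0.2, -0.2, -0.2]
width: 0.0257
t55.4 pos [ 0.4744 -0.1195  0.149 ] yaw 3.058 tilt 0.090 w 0.0257 | d [-1.86 -0.63  7.15] turn -0.018 F [ 0.2 -0.2 -0.2]
[-0.93  0.08  1.18  2.03 -0.15  1.02  1.81]
```

```bash
T='from h import *
go(*slot(-.058,-.04),.079,-.065);s=r.read_state();print(np.round(s["joint_positions"],2))'
python3 -m jog '[[-0.6,-0.2,0,0,1],[-0.6,-0.2,0.5,0,1],[-0.3,-0.1,1,0,1],[0,0,1.2,0,1],[0,0,1.2,0,1],[0,0,1,0,1],[0,0,0.5,0,1],[0,0,0.2,0,1],[0,0,0,0,1],[0,0,0,0,1]]'; python3 -c "$T"
```

```text
time: 56.35
ee_pos: [0.4948, -0.119, 0.0926]
eef_rot: [0.037, 0.998, 0.023, 0.041]
ft_force: [0.6, 0.7, -0.5]
width: 0.0254
t56.4 pos [ 0.4948 -0.119   0.0926] yaw 3.065 tilt 0.093 w 0.0254 | d [-0.27 -0.59  1.36] turn -0.012 F [ 0.6  0.7 -0.5]
[-0.75  0.3   1.07  2.03 -0.41  0.93  2.02]
```

```bash
T='from h import *
go(*slot(-.058,-.04),.079,-.065);s=r.read_state();print(np.round(s["joint_positions"],2))'
python3 -m jog '[[-0.2,-0.3,0,0,1],[0,-0.2,0,0,1],[0,0,0.4,0,1],[0,0,0.5,0,1],[0,0,0.3,0,1],[0,0,0.1,0,1],[0,0,0,0,1],[0,0,0,0,1],[0,0,0,0,1],[0,0,0,0,1]]'; python3 -c "$T"
```

```text
time: 57.35
ee_pos: [0.499, -0.124, 0.0799]
eef_rot: [0.037, 0.998, 0.023, 0.042]
ft_force: [-1.5, -0.0, 2.5]
width: 0.0252
t57.4 pos [ 0.499  -0.124   0.0799] yaw 3.065 tilt 0.096 w 0.0252 | d [ 0.08 -0.07  0.08] turn -0.012 F [-1.5 -0.   2.5]
[-0.71  0.34  1.03  2.03 -0.45  0.91  2.07]
```

```bash
python3 -m jog '[[0,0,0,0,0.5],[0,0,0,0,0.5],[0,0,0,0,0.5],[0,0,0,0,0.5],[0,0,-1,0,0.5],[0,0,-2,0,0.5],[0,0,-2.5,0,0.5],[0,0,-2.5,0,0.5],[0,-0.5,-2,0,0.5],[0,-2,-1,0,0.5]]'; python3 -m jog '[[0.5,-2.5,0,0.1,0.8],[0.5,-2.5,0,0.1,0.8],[0.5,-2.5,0,0.1,0.8],[0.5,-2.5,0,0.1,0.8],[0.5,-2.5,0,0.1,0.8],[0.5,-2.5,0,0.1,0.8],[0.5,-1.5,0,0.1,0.8],[0,-0.5,0,0,0.8],[0,0,0,0,0.8],[0,0,0,0,0.8]]'; python3 -c "
from h import *
go(.43,-.08,.05,-.065);s=r.read_state();print(np.round(s['joint_positions'],2))
a=shot('top')['pixels'][:,:,::-1];b=shot('side')['pixels'][:,:,::-1]
cv2.imwrite('pics/c1.png',np.hstack([cv2.resize(a[120:260,200:340],(400,400),interpolation=cv2.INTER_CUBIC),cv2.resize(b[130:260,190:320],(400,400),interpolation=cv2.INTER_CUBIC)]))"
```

```text
time: 58.35
ee_pos: [0.4863, -0.1537, 0.1928]
eef_rot: [0.037, 0.998, 0.023, 0.04]
ft_force: [1.1, -0.3, -0.7]
width: 0.0437
time: 59.35
ee_pos: [0.3906, -0.3044, 0.1854]
eef_rot: [0.39, 0.92, 0.038, 0.033]
ft_force: [-0.2, 0.3, 0.3]
width: 0.0173
t59.4 pos [ 0.3906 -0.3044  0.1854] yaw 2.339 tilt 0.101 w 0.0173 | d [13.82 17.08 14.81] turn -0.738 F [-0.2  0.3  0.3]
[-0.59  0.09  1.3   1.95 -0.2   1.13  1.56]
```

View pics/c1.png

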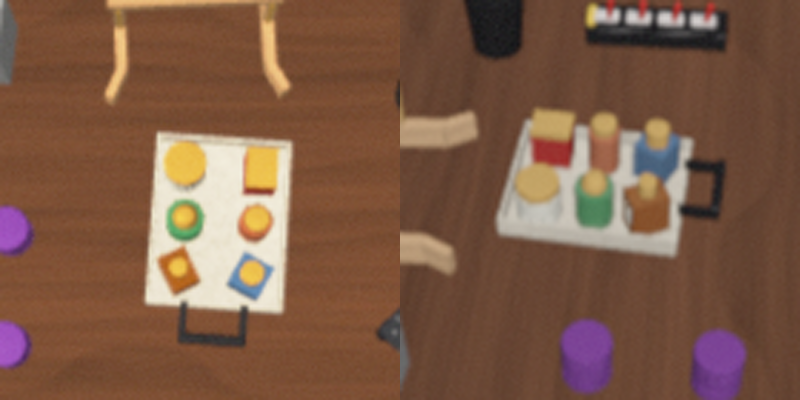

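All six testers stand upright in the tray: cream (185,163), tin (262,165), round (184,217), roller (256,220), flacon (178,268) and cube (250,275) in the left crop. The handle is at (213,325). Next I'll re-measure the tray and cabinet and move towards the handle gap.

```bash
cat >> h.py <<'E'
def tray():
    c=shot('top');hs=cv2.cvtColor(c['pixels'],cv2.COLOR_RGB2HSV)
    w=cv2.inRange(hs,(0,0,180),(180,70,255));b=[x for x in blobs(w,500) if 230<x[0][0]<310 and 100<x[0][1]<230]
    m=np.any([x[2] for x in b],0);R=rect(c,m,.022);a=R[2]
    a=(a+45)%90-45
    print('tray',np.round(R[0],1),np.round(R[1],1),'yaw deg',round(a,2));return c,hs
E
python3 -m jog '[[0.5,0.5,0,-0.1,0.8],[0,1,0,-0.12,0.8],[0,1.5,0,-0.12,0.8],[0,1.5,0,-0.12,0.8],[0,1.5,0,-0.12,0.8],[0,1.5,0,-0.08,0.8],[0,1.5,0,0,0.8],[0,1,0,0,0.8],[0,0.5,0,0,0.8],[0,0,0,0,0.8]]'
python3 - <<'E'
from h import *
c,hs=tray();print(slot(-.110,0))
go(*slot(-.112,0),.10,-.065);print(np.round(r.read_state()['joint_positions'],2))
# cabinet: wood roof top blob fitted quad
wd=cv2.inRange(hs,(10,60,200),(24,150,255))
for ce,st,m in blobs(wd,60):
    if 225<ce[0]<310 and ce[1]<165:
        print(np.round(ce),st.tolist())
        k,_=cv2.findContours(m.astype(np.uint8),0,2);h=cv2.approxPolyDP(cv2.convexHull(k[0]),2.5,True)[:,0]
        print([(p.tolist(),np.round(hit(c,*p,.114 if st[4]>800 else .032)[:2],3).tolist()) for p in h])
E
```

```text
time: 60.45
ee_pos: [0.4282, -0.1955, 0.1934]
eef_rot: [0.046, 0.998, 0.022, 0.043]
ft_force: [-1.2, -0.2, 0.0]
width: 0.0172
tray [558.7 -88.8] [150.7 192.3] yaw deg -3.86
(np.float64(0.44892928199006027), np.float64(-0.08130144609217463))
t60.5 pos [ 0.4281 -0.1959  0.1934] yaw 3.047 tilt 0.096 w 0.0173 | d [-0.02 11.15  9.91] turn -0.029 F [-0.1 -0.3  0.1]
[-0.73 -0.14  1.07  2.01  0.06  1.13  1.79]
[267.  96.] [236, 70, 63, 52, 3072]
[([295, 70], [0.941, -0.144]), ([298, 119], [0.784, -0.151]), ([238, 121], [0.777, 0.03]), ([237, 72], [0.934, 0.035])]
[295. 139.] [292, 127, 9, 25, 100]
[([292, 127], [0.786, -0.14]), ([295, 128], [0.782, -0.149]), ([298, 151], [0.706, -0.158]), ([293, 144], [0.729, -0.142])]
[241. 141.] [237, 130, 7, 25, 85]
[([243, 130], [0.775, 0.018]), ([243, 145], [0.725, 0.017]), ([238, 154], [0.696, 0.033]), ([240, 130], [0.775, 0.027])]
```

```bash
python3 -m jog '[[0,1,0.3,-0.02,0.8],[0,1.5,0.5,0,0.8],[0,1.5,0.5,0,0.8],[0,1.5,0.5,0,0.8],[0,1.2,1,0,0.8],[0,1,1,0,0.8],[0,0.5,1,0,0.8],[0,0.2,0.5,0,0.8],[0,0,0,0,0.8],[0,0,0,0,0.8]]'; python3 -c "
from h import *
go(*slot(-.112,0),.10,-.065);print(np.round(r.read_state()['joint_positions'],2))"
```

```text
time: 61.5
ee_pos: [0.4386, -0.1078, 0.1393]
eef_rot: [0.035, 0.998, 0.019, 0.042]
ft_force: [0.2, -0.1, 0.4]
width: 0.0173
t61.5 pos [ 0.4386 -0.1078  0.1393] yaw 3.069 tilt 0.092 w 0.0173 | d [-0.32  2.55  4.08] turn -0.007 F [ 0.2 -0.1  0.4]
[-0.8  -0.09  0.96  2.12  0.03  0.99  1.65]
```

```bash
python3 -m jog '[[0,0.8,0.3,0,0.85],[0,1,0.5,0,0.85],[-0.1,0.5,0.8,0,0.85],[-0.1,0.2,1,0,0.85],[0,0,1,0,0.85],[0,0,0.5,0,0.85],[0,0,0.3,0,0.85],[0,0,0,0,0.85],[0,0,0,0,0.85],[0,0,0,0,0.85]]'; python3 -c "
from h import *
go(*slot(-.112,0),.07,-.065);print(np.round(r.read_state()['joint_positions'],2))
shot('wrist','w5.png')"
```

```text
time: 62.5
ee_pos: [0.4478, -0.0781, 0.0944]
eef_rot: [0.035, 0.998, 0.02, 0.043]
ft_force: [-0.7, 0.2, 0.3]
width: 0.0129
t62.5 pos [ 0.4478 -0.0781  0.0944] yaw 3.069 tilt 0.095 w 0.0129 | d [ 0.27 -0.41  2.41] turn -0.007 F [-0.7  0.2  0.3]
[-0.82  0.04  0.96  2.17 -0.11  0.87  1.7 ]
```

View pics/w5.png

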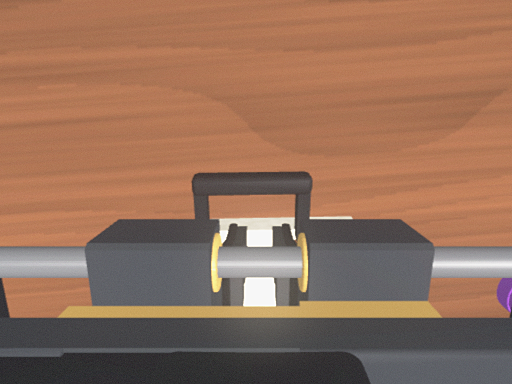

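```bash
python3 -c "
from h import *
c=shot('wrist');print('cam',ray(c,0,0)[0]);print('bar',hit(c,252,176,.038),hit(c,252,192,.038),'ends',hit(c,194,183,.034),hit(c,311,183,.034),'expect',slot(-.131,0),'wall',hit(c,245,219,.022),slot(-.095,0))
t=shot('top');hs=cv2.cvtColor(t['pixels'],cv2.COLOR_RGB2HSV);print(proj(t,[*slot(-.131,0),.03]),proj(t,[*slot(-.112,0),.07]))
s=r.read_state();R=Ro.from_quat(s['eef_rot']).as_matrix();print('tip',s['ee_pos']+R[:,2]*.022)"
```

```text
cam [ 0.36981944 -0.0788342   0.22873221]
bar [ 0.4226934  -0.07863321  0.038     ] [ 0.43276491 -0.07940096  0.038     ] ends [ 0.42536027 -0.11433969  0.034     ] [ 0.43125532 -0.04241346  0.034     ] expect (np.float64(0.42797305400634456), np.float64(-0.0799462676188625)) wall [ 0.4569003  -0.08565418  0.022     ] (np.float64(0.46389801626414295), np.float64(-0.082269430715969))
(np.float64(273.6594935154291), np.float64(238.61138412853057)) (np.float64(274.56085879485306), np.float64(231.58350678252785))
tip [ 0.44973726 -0.07733714  0.07253589]
```

```bash
python3 -m jog '[[0.1,-0.2,0.3,0,0.85],[0.1,-0.1,0.6,0,0.85],[0.1,0,0.8,0,0.85],[0.1,0,0.8,0,0.85],[0,0,0.6,0,0.85],[0,0,0.3,0,0.85],[0,0,0.1,0,0.85],[0,0,0,0,0.85],[0,0,0,0,0.85],[0,0,0,0,0.85]]'; python3 -c "
from h import *
go(.447,-.081,.034,-.065);print(np.round(r.read_state()['joint_positions'],2))"
```

```text
time: 63.65
ee_pos: [0.4464, -0.08, 0.0558]
eef_rot: [0.035, 0.998, 0.019, 0.043]
ft_force: [0.6, 0.3, -0.1]
width: 0.0126
t63.6 pos [ 0.4464 -0.08    0.0558] yaw 3.069 tilt 0.095 w 0.0126 | d [ 0.12 -0.19  2.17] turn -0.008 F [ 0.6  0.3 -0.1]
[-0.77  0.15  0.95  2.2  -0.25  0.79  1.83]
```

```bash
python3 -m jog '[[0.1,-0.1,0.3,0,0.85],[0,0,0.5,0,0.85],[0,0,0.5,0,0.85],[0,0,0.3,0,0.85],[0,0,0.1,0,0.85],[0,0,0,0,0.85],[0,0,0,0,0.74],[0,0,0,0,0.74],[0,0,0,0,0.74],[0,0,0,0,0.74]]'; python3 -c "
from h import *
go(.447,-.081,.034,-.065);print(np.round(r.read_state()['joint_positions'],2));tray();shot('wrist','w6.png')"
```

```text
time: 64.65
ee_pos: [0.4473, -0.0802, 0.0376]
eef_rot: [0.035, 0.998, 0.02, 0.044]
ft_force: [0.7, 0.1, 1.0]
width: 0.0224
t64.7 pos [ 0.4473 -0.0802  0.0376] yaw 3.069 tilt 0.096 w 0.0224 | d [ 0.05 -0.1   0.36] turn -0.008 F [0.7 0.1 1. ]
[-0.74  0.21  0.92  2.21 -0.32  0.75  1.89]
tray [568.5 -89.5] [150.8 173. ] yaw deg -3.86
```

View pics/w6.png

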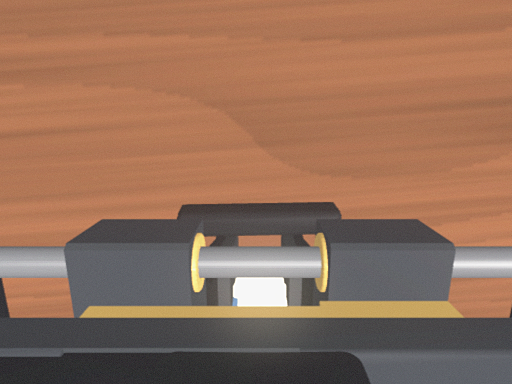

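The fingers are inside the handle gap, with the bar at (258,217) and a strut either side. However, the tray lies about 19 mm off the bay's axis and 0.11 rad askew, which the handle can't correct in the room left. I'll first nudge its right side wall, 30 mm ahead of centre, which shifts and turns it together.

```bash
python3 -m jog '[[0,0,0,0,0.9],[0,0,0,0,0.9],[0,0,-0.8,0,0.9],[0,0,-1.5,0,1],[0,0,-2,0,1],[0,0,-2,0,1],[0,0,-2,0,1],[-0.3,-1,-1,0,1],[-0.8,-1.5,0,0,1],[-1,-1.5,0,0,1]]'; python3 -m jog '[[-1.5,-1.5,0,0,1],[-1.5,-1.5,0,0,1],[-1.5,-1.5,0,0,1],[-1.5,-1.5,0,0,1],[-1.5,-1,0,0,1],[-1.5,-0.5,0,0,1],[-1,0,0,0,1],[-0.5,0,0,0,1],[0,0,0,0,1],[0,0,0,0,1]]'; python3 -c "
from h import *
print(slot(.03,-.075));go(.583,-.203,.036,-.065);print(np.round(r.read_state()['joint_positions'],2))"
```

```text
time: 65.75
ee_pos: [0.4568, -0.1257, 0.1334]
eef_rot: [0.034, 0.998, 0.021, 0.044]
ft_force: [0.7, 0.5, 0.7]
width: 0.0004
time: 66.75
ee_pos: [0.5608, -0.2186, 0.1347]
eef_rot: [0.032, 0.998, 0.019, 0.044]
ft_force: [0.2, -0.9, 0.7]
width: 0.0007
(np.float64(0.5837975454291935), np.float64(-0.16517964061800217))
t66.8 pos [ 0.5608 -0.2186  0.1347] yaw 3.075 tilt 0.095 w 0.0007 | d [-1.26  1.29 10.08] turn -0.002 F [ 0.2 -0.9  0.7]
[-0.43  0.47  0.97  1.76 -0.51  1.09  2.21]
```

```bash
python3 -m jog '[[-0.3,0.2,0.5,0,1],[-0.3,0.3,1,0,1],[-0.2,0.2,1.5,0,1],[-0.1,0.1,1.5,0,1],[0,0,1.5,0,1],[0,0,1,0,1],[0,0,0.6,0,1],[0,0,0.2,0,1],[0,0,0,0,1],[0,0,0,0,1]]'; python3 -c "
from h import *
go(.583,-.205,.036,-.065);print(np.round(r.read_state()['joint_positions'],2));tray()"
```

```text
time: 67.75
ee_pos: [0.5769, -0.2057, 0.05]
eef_rot: [0.032, 0.998, 0.02, 0.043]
ft_force: [0.6, 0.6, 0.0]
width: 0.0005
t67.8 pos [ 0.5769 -0.2057  0.05  ] yaw 3.076 tilt 0.094 w 0.0005 | d [-0.49  0.05  1.45] turn -0.001 F [0.6 0.6 0. ]
[-0.37  0.59  0.87  1.79 -0.63  0.97  2.27]
tray [558.9 -88.1] [149.3 192.1] yaw deg -3.9
```

```bash
python3 -m jog '[[-0.3,0,0.5,0,1],[-0.2,0,0.5,0,1],[0,0,0.4,0,1],[0,0,0.1,0,1],[0,0.3,0,0,1],[0,0.5,0,0,1],[0,0.6,0,0,1],[0,0.6,0,0,1],[0,0.5,0,0,1],[0,0.3,0,0,1]]'; python3 -c "
from h import *
go(.583,-.159,.036,-.065);print(np.round(r.read_state()['joint_positions'],2));tray()"
```

```text
time: 68.8
ee_pos: [0.5865, -0.175, 0.0369]
eef_rot: [0.032, 0.998, 0.02, 0.044]
ft_force: [-0.2, -0.1, -0.1]
width: 0.0007
t68.8 pos [ 0.5865 -0.175   0.0369] yaw 3.076 tilt 0.097 w 0.0007 | d [0.46 1.57 0.12] turn -0.000 F [-0.2 -0.1 -0.1]
[-0.42  0.61  0.85  1.8  -0.65  0.94  2.23]
tray [577.5 -87.4] [210.5 388.4] yaw deg 41.19
```

```bash
python3 -m jog '[[0.1,0.4,0,0,1],[0.1,0.5,0,0,1],[0,0.4,0,0,1],[0,0.2,0,0,1],[0,0,0,0,1],[0,-0.5,0,0,1],[0,-1,0,0,1],[0,-1,0,0,1],[0,-1,0,0,1],[0,0,0,0,1]]'; python3 -c "
from h import *
go(.583,-.159,.036,-.065);c,_=tray()
cv2.imwrite('pics/c2.png',cv2.resize(c['pixels'][110:260,200:350,::-1],(600,600),interpolation=cv2.INTER_CUBIC))"
```

```text
time: 69.85
ee_pos: [0.5827, -0.1981, 0.036]
eef_rot: [0.032, 0.998, 0.019, 0.044]
ft_force: [0.0, -0.1, -0.3]
width: 0.0006
t69.8 pos [ 0.5827 -0.1981  0.036 ] yaw 3.075 tilt 0.097 w 0.0006 | d [0.23 3.9  0.15] turn -0.001 F [ 0.  -0.1 -0.3]
tray [556.1 -74.4] [148.  191.7] yaw deg -2.61
```

```bash
sed -i 's/^TR=.*/TR=(.556,-.0744,-.0456)/' h.py
python3 -m jog '[[-0.3,0.5,0,0,1],[-0.7,0.7,0,0,1],[-0.8,0.2,0,0,1],[-0.8,0,0,0,1],[-0.8,0,0,0,1],[-0.4,0,0,0,1],[-0.2,0,0,0,1],[0,0,0,0,1],[0,0,0,0,1],[0,0,0,0,1]]'; python3 -c "
from h import *
go(.628,-.155,.036,-.045);tray()"
```

```text
time: 70.9
ee_pos: [0.628, -0.1828, 0.04]
eef_rot: [0.031, 0.998, 0.02, 0.044]
ft_force: [-0.3, 0.2, -0.1]
width: 0.0002
t70.9 pos [ 0.628  -0.1828  0.04  ] yaw 3.078 tilt 0.097 w 0.0002 | d [0.21 2.76 0.5 ] turn -0.018 F [-0.3  0.2 -0.1]
tray [ 618.5 -107.9] [185.3 397.8] yaw deg 42.74
```

```bash
python3 -m jog '[[0,0.4,0.3,0,1],[0,0.5,0.1,0,1],[0,0.6,0,0,1],[0,0.5,0,0,1],[0,0.4,0,0,1],[0,0.2,0,0,1],[0,0,0,0,1],[0,0,0,0,1],[0,0,0,0,1],[0,0,0,0,1]]'; python3 -m jog '[[0,-0.5,0,0,1],[0,-1,0,0,1],[0,-0.7,0,0,1],[0,0,-1,0,1],[0,0,-2,0,1],[0,0,-2.5,0,1],[0,0,-2.5,0,1],[1,-0.5,-1.5,0,1],[2,-0.7,0,0,1],[2,-0.5,0,0,1]]'; python3 -c "
from h import *
tray();go(.5,-.155,.036,-.045)"
```

```text
time: 71.95
ee_pos: [0.6298, -0.1552, 0.037]
eef_rot: [0.031, 0.998, 0.019, 0.044]
ft_force: [0.6, -0.8, -1.1]
width: 0.0002
time: 72.95
ee_pos: [0.5685, -0.1984, 0.1332]
eef_rot: [0.032, 0.998, 0.02, 0.045]
ft_force: [-0.6, 0.1, -0.0]
width: 0.0007
tray [ 543.8 -111.4] [308.7 494.5] yaw deg -43.51
t73.0 pos [ 0.5654 -0.2001  0.1329] yaw 3.073 tilt 0.097 w 0.0004 | d [7.65 3.66 9.22] turn -0.024 F [-1.  -3.1 -0.5]
```

```bash
python3 -m jog '[[2,-0.3,0,0,1],[2,0,0,0,1],[2,0,0,0,1],[2,0,0,0,0.85],[2,0.5,0,0,0.85],[1.5,0.8,0,0,0.85],[1,0.8,0,0,0.85],[0.5,0.5,0,0,0.85],[0,0,0,0,0.85],[0,0,0,0,0.85]]'; python3 -c "
from h import *
c,_=tray();go(.45,-.08,.1,-.02)
cv2.imwrite('pics/c2.png',cv2.resize(c['pixels'][110:260,200:350,::-1],(600,600),interpolation=cv2.INTER_CUBIC))"
```

```text
time: 74.0
ee_pos: [0.4318, -0.17, 0.1256]
eef_rot: [0.037, 0.998, 0.024, 0.046]
ft_force: [0.1, -0.3, 0.3]
width: 0.0133
tray [554.  -71.1] [191.5 149.8] yaw deg 0.22
t74.0 pos [ 0.4318 -0.1703  0.1256] yaw 3.064 tilt 0.104 w 0.0130 | d [-0.88  9.    3.11] turn -0.058 F [-0.4 -0.5  0.3]
```

View pics/c2.png

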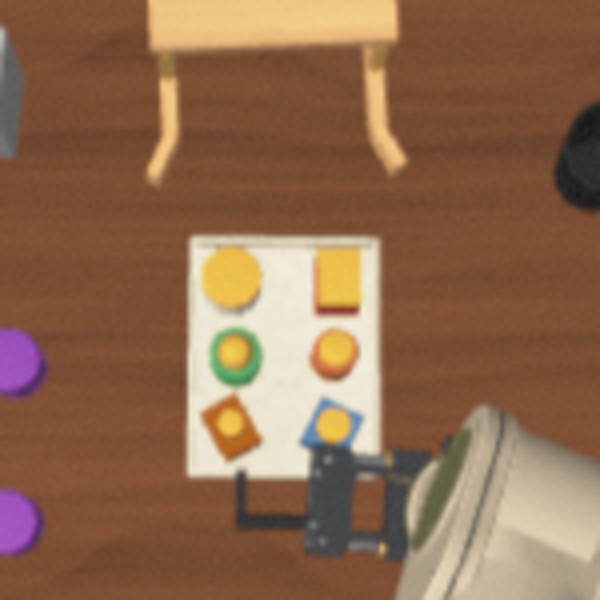

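The tray is now at (0.554, -0.071) with yaw about 0.2°, almost on the bay axis, and all six testers still stand. Going back to the handle gap.

```bash
sed -i 's/^TR=.*/TR=(.554,-.071,.004)/' h.py
python3 -m jog '[[-0.3,1,0,-0.04,0.85],[-0.3,1.5,0,-0.05,0.85],[0,1.8,0,0,0.85],[0,1.6,0,0,0.85],[0,1.2,0.2,0,0.85],[0,0.6,0.2,0,0.85],[0,0.2,0.5,0,0.85],[0,0,0.5,0,0.85],[0,0,0,0,0.85],[0,0,0,0,0.85]]'; python3 -c "
from h import *
go(.442,-.0715,.036,.02);print(np.round(r.read_state()['joint_positions'],2))"
```

```text
time: 75.05
ee_pos: [0.4417, -0.0858, 0.1155]
eef_rot: [-0.017, 0.999, 0.018, 0.047]
ft_force: [-0.2, -0.4, 0.8]
width: 0.0128
t75.0 pos [ 0.4417 -0.0858  0.1155] yaw -3.109 tilt 0.101 w 0.0128 | d [0.68 1.16 7.96] turn 0.013 F [-0.2 -0.4  0.8]
[-0.91 -0.06  1.04  2.16  0.    0.92  1.74]
```

```bash
python3 -m jog '[[0.2,0.6,0,0,0.85],[0.2,0.5,0.5,0,0.85],[0.1,0.1,1,0,0.85],[0.1,0,1,0,0.85],[0,0,1,0,0.85],[0,0,0.5,0,0.85],[0,0,0.2,0,0.85],[0,0,0,0,0.85],[0,0,0,0,0.85],[0,0,0,0,0.85]]'; python3 -c "
from h import *
go(.442,-.0715,.036,.02);print(np.round(r.read_state()['joint_positions'],2))
c=shot('wrist','w7.png')"
```

```text
time: 76.05
ee_pos: [0.4387, -0.0706, 0.0718]
eef_rot: [-0.017, 0.999, 0.018, 0.048]
ft_force: [0.0, 0.0, -0.3]
width: 0.0131
t76.0 pos [ 0.4387 -0.0706  0.0718] yaw -3.110 tilt 0.103 w 0.0131 | d [ 0.02 -0.23  3.59] turn 0.012 F [ 0.   0.  -0.3]
[-0.92  0.07  1.06  2.22 -0.15  0.81  1.84]
```

View pics/w7.png

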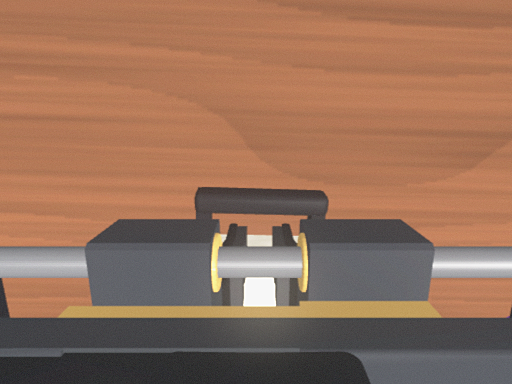

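The fingers are centred over the gap, with the bar at (262,201) and struts at (203,215) and (318,218). I'll check the geometry, then descend.

```bash
python3 -c "
from h import *
c=shot('wrist');print(hit(c,262,201,.036),hit(c,196,198,.034),hit(c,327,202,.034),slot(-.131,0))"
python3 -m jog '[[0,-0.2,0.3,0,0.85],[0,0,0.6,0,0.85],[0.1,0,0.8,0,0.85],[0,0,0.8,0,0.85],[0,0,0.6,0,0.85],[0,0,0.3,0,0.85],[0,0,0.1,0,0.85],[0,0,0,0,0.74],[0,0,0,0,0.74],[0,0,0,0,0.74]]'; python3 -c "
from h import *
go(.442,-.0715,.034,.02);print(np.round(r.read_state()['joint_positions'],2))"
```

```text
[ 0.42258714 -0.06866392  0.036     ] [ 0.4223548  -0.10491212  0.034     ] [ 0.42314409 -0.03207838  0.034     ] (np.float64(0.4230010479986027), np.float64(-0.07152399860266778))
time: 77.15
ee_pos: [0.4427, -0.0719, 0.036]
eef_rot: [-0.017, 0.998, 0.019, 0.05]
ft_force: [-0.0, 1.1, -0.0]
width: 0.0218
t77.2 pos [ 0.4427 -0.0719  0.036 ] yaw -3.110 tilt 0.106 w 0.0218 | d [0.09 0.03 0.2 ] turn 0.012 F [-0.   1.1 -0. ]
[-0.83  0.2   1.    2.23 -0.34  0.73  2.01]
```

```bash
python3 -m jog '[[-0.5,0,0.1,0,0.74],[-0.8,0,0.1,0,0.74],[-0.8,0,0.1,0,0.74],[-0.8,0,0.1,0,0.74],[-0.8,0,0.1,0,0.74],[-0.8,0,0.1,0,0.74],[-0.8,0,0.1,0,0.74],[-0.8,0,0.1,0,0.74],[-0.5,0,0.05,0,0.74],[-0.2,0,0,0,0.74]]'; python3 -c "
from h import *
go(.71,-.065,.034,.04);print(np.round(r.read_state()['joint_positions'],2));tray()"
```

```text
time: 78.15
ee_pos: [0.4994, -0.0693, 0.0282]
eef_rot: [-0.016, 0.999, 0.024, 0.032]
ft_force: [-10.6, -0.0, 7.7]
width: 0.0226
t78.2 pos [ 0.4994 -0.0693  0.0282] yaw -3.112 tilt 0.080 w 0.0226 | d [-21.05  -0.24   0.79] turn -0.010 F [-10.6  -0.    7.7]
[-0.69  0.4   0.89  2.07 -0.51  0.82  2.1 ]
tray [465.2 -41.6] [195.5 501.4] yaw deg -11.42
```

```bash
cat >> h.py <<'E'
def lead():
    c=shot('top');hs=cv2.cvtColor(c['pixels'],cv2.COLOR_RGB2HSV)
    w=cv2.inRange(hs,(0,0,170),(180,70,255));w[:, :225]=0;w[:,325:]=0;w[:60]=0
    m=max((x for x in blobs(w,100) if x[0][1]<215),key=lambda x:x[1][4])[2]
    ys,xs=np.nonzero(m);p=np.array([hit(c,u,v,.022)[:2] for u,v in zip(xs,ys)])
    bx=np.round((p[:,1].max()-p[:,1])/.003).astype(int)
    E=np.array([p[bx==b][np.argmax(p[bx==b][:,0])] for b in range(3,bx.max()-2) if (bx==b).any()])
    k=np.polyfit(E[:,1],E[:,0],1);k=np.polyfit(E[(q:=abs(E[:,0]-np.polyval(k,E[:,1]))<.004)][:,1],E[q][:,0],1)
    f=p[p[:,0]>p[:,0].max()-.09]
    print('lead x %.4f'%np.polyval(k,f[:,1].mean()),'yaw %.3f'%-np.arctan(k[0]),'y range %.4f %.4f mid %.4f'%(f[:,1].min(),f[:,1].max(),(f[:,1].min()+f[:,1].max())/2))
    return c
E
python3 -m jog '[[-0.3,0,-0.2,0,0.74],[-0.8,0,-0.1,0,0.74],[-0.8,0,0,0,0.74],[-0.8,0,0,0,0.74],[-0.8,0,0,0,0.74],[-0.8,0,0,0,0.74],[-0.8,0,0,0,0.74],[-0.5,0,0,0,0.74],[-0.2,0,0,0,0.74],[0,0,0,0,0.74]]'; python3 -c "
from h import *
lead();go(.71,-.065,.034,.04);print(np.round(r.read_state()['joint_positions'],2))"
```

```text
time: 79.2
ee_pos: [0.5585, -0.0667, 0.0315]
eef_rot: [-0.017, 0.999, 0.024, 0.027]
ft_force: [-2.7, 0.4, -2.7]
width: 0.0227Traceback (most recent call last):
  File "<string>", line 3, in <module>
    lead();go(.71,-.065,.034,.04);print(np.round(r.read_state()['joint_positions'],2))
    ~~~~^^
  File "h.py", line 58, in lead
    k=np.polyfit(E[:,1],E[:,0],1);k=np.polyfit(E[(q:=abs(E[:,0]-np.polyval(k,E[:,1]))<.004)][:,1],E[q][:,0],1)
                                    ~~~~~~~~~~^^^^^^^^^^^^^^^^^^^^^^^^^^^^^^^^^^^^^^^^^^^^^^^^^^^^^^^^^^^^^^^^
    raise TypeError("expected non-empty vector for x")
TypeError: expected non-empty vector for x
```

```bash
python3 -c "
from h import *
c=shot('top');go(.71,-.065,.034,.04);print(np.round(r.read_state()['joint_positions'],2))
cv2.imwrite('pics/c3.png',cv2.resize(c['pixels'][80:230,200:350,::-1],(600,600),interpolation=cv2.INTER_CUBIC))"
```

```text
t79.3 pos [ 0.5585 -0.0667  0.0316] yaw -3.110 tilt 0.073 w 0.0229 | d [-15.14  -0.34   0.59] turn -0.008 F [-1.8 -0.2 -0.6]
[-0.61  0.52  0.83  1.91 -0.56  0.9   2.11]
```

View pics/c3.png

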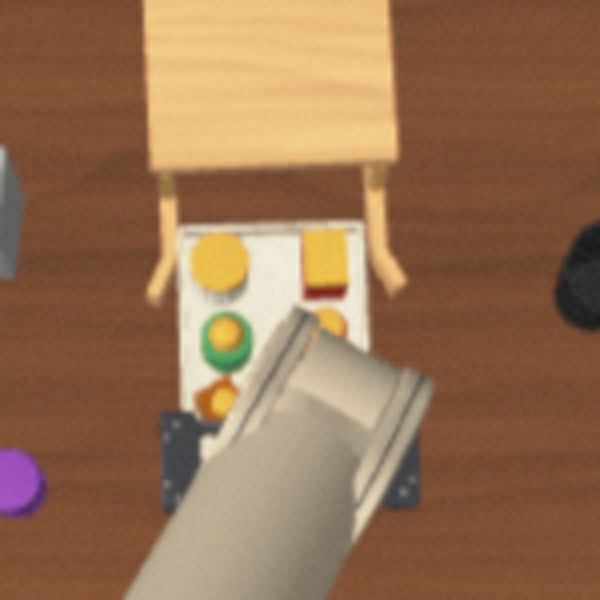

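The tray's leading edge (180–367, row 228) sits between the cheeks (175 and 370) and is nearly parallel to the roof edge. I'll keep pushing slowly and watch the force.

```bash
python3 -m jog '[[-0.3,0,-0.1,0,0.74],[-0.6,0,0,0,0.74],[-0.6,0,0,0,0.74],[-0.6,0,0,0,0.74],[-0.6,0,0,0,0.74],[-0.6,0,0,0,0.74],[-0.6,0,0,0,0.74],[-0.4,0,0,0,0.74],[-0.2,0,0,0,0.74],[0,0,0,0,0.74]]'; python3 -c "
from h import *
go(.71,-.065,.034,.04);print(np.round(r.read_state()['joint_positions'],2))"
```

```text
time: 80.3
ee_pos: [0.6069, -0.065, 0.0351]
eef_rot: [-0.017, 0.999, 0.024, 0.027]
ft_force: [-2.7, 0.4, -1.3]
width: 0.0226
t80.3 pos [ 0.6069 -0.065   0.0351] yaw -3.109 tilt 0.073 w 0.0226 | d [-10.28  -0.36   0.65] turn -0.008 F [-2.7  0.4 -1.3]
[-0.56  0.6   0.8   1.78 -0.6   0.95  2.1 ]
```

```bash
python3 -m jog '[[-0.3,0,0.1,-0.01,0.74],[-0.6,0,0.05,0,0.74],[-0.6,0,0.05,0,0.74],[-0.6,0,0.05,0,0.74],[-0.6,0,0.05,0,0.74],[-0.6,0,0.05,0,0.74],[-0.6,0,0.05,0,0.74],[-0.4,0,0,0,0.74],[-0.2,0,0,0,0.74],[0,0,0,0,0.74]]'; python3 -c "
from h import *
c=shot('top');s=shot('side');go(.71,-.065,.034,.04);print(np.round(r.read_state()['joint_positions'],2))
cv2.imwrite('pics/c4.png',np.hstack([cv2.resize(c['pixels'][60:210,200:350,::-1],(400,400),interpolation=cv2.INTER_CUBIC),cv2.resize(s['pixels'][120:250,110:310,::-1],(400,260),interpolation=cv2.INTER_CUBIC)[np.r_[0:260,[259]*140]]]))"
```

```text
time: 81.3
ee_pos: [0.6496, -0.0649, 0.0348]
eef_rot: [-0.021, 0.999, 0.025, 0.024]
ft_force: [-1.5, -0.6, -1.1]
width: 0.0226
t81.4 pos [ 0.6496 -0.0648  0.035 ] yaw -3.100 tilt 0.070 w 0.0228 | d [-6.02 -0.29  0.38] turn 0.001 F [-1.6 -0.1 -1.3]
[-0.51  0.68  0.78  1.66 -0.62  1.01  2.1 ]
```

View pics/c4.png

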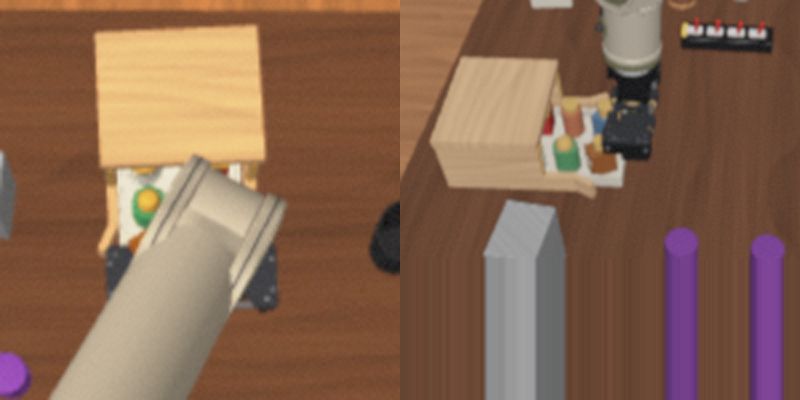

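The tray is sliding in straight: round is visible at (148,205) on the left, and the side view shows the testers standing. On to the end stop, watching the force.

```bash
python3 -m jog '[[-0.3,0,0.05,0,0.74],[-0.6,0,0.05,0,0.74],[-0.6,0,0.05,0,0.74],[-0.6,0,0.05,0,0.74],[-0.6,0,0.05,0,0.74],[-0.6,0,0.05,0,0.74],[-0.4,0,0.05,0,0.74],[-0.3,0,0,0,0.74],[-0.2,0,0,0,0.74],[0,0,0,0,0.74]]'; python3 -m jog '[[-0.3,0,0.03,0,0.74],[-0.3,0,0.03,0,0.74],[-0.3,0,0.03,0,0.74],[-0.3,0,0.03,0,0.74],[-0.3,0,0.03,0,0.74],[-0.3,0,0.03,0,0.74],[-0.2,0,0,0,0.74],[-0.1,0,0,0,0.74],[0,0,0,0,0.74],[0,0,0,0,0.74]]'; python3 -c "
from h import *
go(.72,-.065,.034,.04)"
```

```text
time: 82.4
ee_pos: [0.6887, -0.0642, 0.0351]
eef_rot: [-0.02, 0.999, 0.027, 0.02]
ft_force: [-3.8, -0.0, -1.3]
width: 0.0221
time: 83.4
ee_pos: [0.7078, -0.0639, 0.0351]
eef_rot: [-0.02, 0.999, 0.027, 0.017]
ft_force: [-3.2, -0.5, 0.2]
width: 0.0229
t83.4 pos [ 0.7078 -0.0639  0.0351] yaw -3.103 tilt 0.065 w 0.0229 | d [-1.21 -0.16  0.14] turn -0.001 F [-3.2 -0.5  0.2]
```

```bash
python3 -m jog '[[-0.3,0,0.03,0,0.74],[-0.3,0,0.03,0,0.74],[-0.3,0,0.03,0,0.74],[-0.3,0,0.03,0,0.74],[-0.2,0,0.03,0,0.74],[-0.2,0,0,0,0.74],[-0.2,0,0,0,0.74],[-0.2,0,0,0,0.74],[-0.2,0,0,0,0.74],[-0.2,0,0,0,0.74]]'; python3 -c "
from h import *
go(.72,-.065,.034,.04)"
```

```text
time: 84.4
ee_pos: [0.7232, -0.0639, 0.0351]
eef_rot: [-0.019, 0.999, 0.03, 0.007]
ft_force: [-14.9, 1.6, 7.1]
width: 0.0225
t84.4 pos [ 0.7232 -0.0639  0.0351] yaw -3.104 tilt 0.061 w 0.0225 | d [ 0.33 -0.11  0.1 ] turn -0.003 F [-14.9   1.6   7.1]
```

```bash
python3 -m jog '[[-0.2,0,0,0,0.74],[-0.2,0,0,0,0.74],[0,0,0,0,0.74],[0.3,0,0,0,0.85],[0.2,0,0,0,0.85],[0,0,0,0,0.85],[0,0,-0.5,0,0.85],[0,0,-1,0,0.85],[0,0,-1.5,0,0.85],[0,0,-2,0,0.85]]'; python3 -m jog '[[0,0,-2,0,0.85],[0,0,-2,0,0.85],[0,0,-2,0,0.85],[0.5,0,-2,0,0.85],[1.5,-1,-1,0,1],[2,-2,0,0,1],[2.5,-2,0,0,1],[2.5,-2,0,0,1],[2.5,-2,0,0,1],[2,-1,0,0,1]]'; python3 -c "
from h import *
go(.6,-.25,.2,.04);print(np.round(r.read_state()['joint_positions'],2))
c=shot('top');s=shot('side')
for cab in[(.702,-.063,.041)]:
  for c_,n in((c,'top'),(s,'side')):
    for px,py,z in[(-.005,.037,.038),(-.005,-.037,.038),(.031,.075,.022),(.031,-.075,.022)]:
      a=cab[2];print(n,np.round(proj(c_,[cab[0]+px*np.cos(a)-py*np.sin(a),cab[1]+px*np.sin(a)+py*np.cos(a),z]),1))
w=c['pixels'][100:180,215:325,::-1];cv2.imwrite('pics/c5.png',np.hstack([cv2.resize(w,(440,320),interpolation=cv2.INTER_CUBIC),cv2.resize(s['pixels'][140:220,180:270,::-1],(360,320),interpolation=cv2.INTER_CUBIC)]))"
```

```text
time: 85.4
ee_pos: [0.7192, -0.0663, 0.088]
eef_rot: [-0.019, 0.999, 0.031, 0.004]
ft_force: [-0.1, 0.2, 0.6]
width: 0.0133
time: 86.4
ee_pos: [0.5859, -0.1813, 0.19]
eef_rot: [-0.021, 0.999, 0.03, 0.013]
ft_force: [0.0, -1.2, -0.4]
width: 0.0003
t86.4 pos [ 0.5859 -0.1813  0.19  ] yaw -3.101 tilt 0.066 w 0.0003 | d [-1.15 -6.85 -1.38] turn 0.001 F [ 0.  -1.2 -0.4]
[-0.43  0.46  0.92  1.61 -0.45  1.27  2.19]
top [256.6 153.7]
top [279.9 152.9]
top [244.4 144.5]
top [291.  142.8]
side [210.7 194.8]
side [213.7 178.2]
side [198.3 206.6]
side [205.1 173. ]
```

View pics/c5.png

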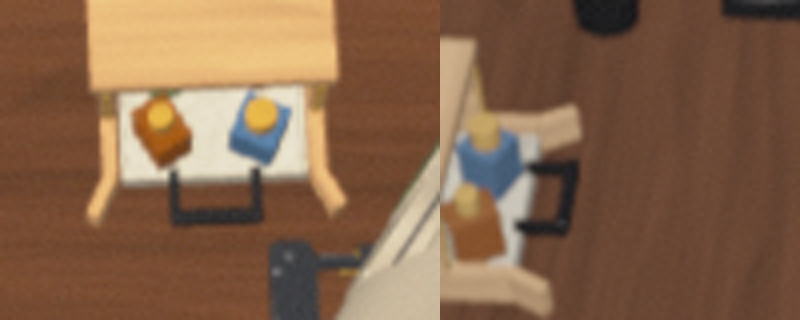

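The tray is home: the bar is at top pixel (269,154) against (268,153) expected, the front wall is parallel to the roof, and the push ended on a 15 N stop. Next come the toggles.

Run:
```python
from h import *
c=shot('top');s=shot('side')
for cam,n in((c,'top'),(s,'side')):
    hs=cv2.cvtColor(cam['pixels'],cv2.COLOR_RGB2HSV)
    rd=cv2.inRange(hs,(0,150,120),(8,255,255))|cv2.inRange(hs,(172,150,120),(180,255,255))
    for ce,st,m in blobs(rd,4):
        q=hit(cam,*ce,.045)
        if -.45<q[1]<-.25: print(n,'red',np.round(ce,1),st[4],np.round(q,3))
    y=cv2.inRange(hs,(20,150,150),(33,255,255))
    for ce,st,m in blobs(y,8):
        q=hit(cam,*ce,.028)
        if -.45<q[1]<-.25: print(n,'yel',np.round(ce,1),st[4],np.round(q,3))
hs=cv2.cvtColor(c['pixels'],cv2.COLOR_RGB2HSV);b=cv2.inRange(hs,(0,0,0),(180,255,70))
for ce,st,m in blobs(b,200):
    if 340<ce[0]<380 and ce[1]>180: print(rect(c,m,.028))
w=c['pixels'][175:250,320:430,::-1];cv2.imwrite('pics/c6.png',cv2.resize(w,(660,450),interpolation=cv2.INTER_CUBIC))
```

```text
top yel [360.9 186.3] 36 [ 0.594 -0.356  0.028]
side red [268.7 130.7] 11 [ 0.532 -0.358  0.045]
side red [280.  131.5] 10 [ 0.489 -0.358  0.045]
side red [290.5 132. ] 12 [ 0.449 -0.359  0.045]
((504.7254943847656, -353.1404724121094), (160.48373413085938, 53.57033157348633), 0.3596576154232025)
```

View pics/c6.png

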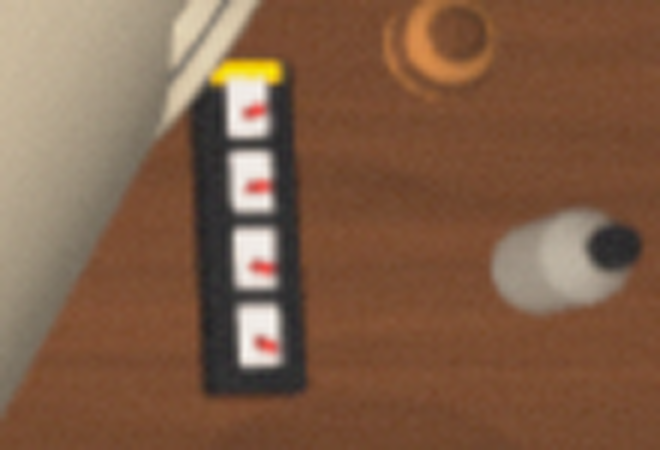

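The bank shows its stripe at crop (246,70) at the far end, and four toggles at (255,110), (259,186), (263,267) and (266,344), still on. The spray is clear at (580,260) and the pine cone at (440,45).

Run:
```python
from h import *
c=shot('top');f=lambda u,v,z:np.round(hit(c,320+u/6,175+v/6,z),4)[:2]
print('ends',f(248,60,.028),f(255,390,.028),'plates',[f(*p,.028) for p in[(248,105),(252,182),(256,258),(260,335)]],'sides',f(196,200,.028),f(293,200,.028))
print('tips',[f(*p,.045) for p in[(255,110),(259,186),(263,267),(266,344)]])
go(.415,-.356,.13,.0);go(.6,-.356,.071,.0)
```

```text
ends [ 0.5979 -0.3577] [ 0.4246 -0.3557] plates [array([ 0.5738, -0.3569]), array([ 0.533 , -0.3577]), array([ 0.4931, -0.3585]), array([ 0.453 , -0.3592])] sides [ 0.5234 -0.3281] [ 0.5236 -0.3788]
tips [array([ 0.5685, -0.3563]), array([ 0.5287, -0.357 ]), array([ 0.4867, -0.3577]), array([ 0.4472, -0.3579])]
t86.7 pos [ 0.5885 -0.1781  0.1896] yaw -3.097 tilt 0.067 w 0.0006 | d [ 18.28 -17.3    4.42] turn 0.045 F [-0.1  0.4  0.1]
t86.7 pos [ 0.5885 -0.1781  0.1896] yaw -3.097 tilt 0.067 w 0.0006 | d [ -0.03 -18.51  10.76] turn 0.045 F [-0.1  0.4  0.1]
```

```bash
python3 -m jog '[[0.5,-0.5,0,0,1],[1.2,-1.2,0,0,1],[1.8,-1.8,0,0,1],[1.8,-1.8,0,0,1],[1.8,-1.8,0,0,1],[1.8,-1.8,0.3,0,1],[1.8,-1.5,0.3,0,1],[1.5,-1.2,0.3,0,1],[1,-0.8,0.3,0,1],[0.3,-0.3,0,0,1]]'; python3 -c "
from h import *
go(.41,-.357,.071,0);print(np.round(r.read_state()['joint_positions'],2))"
```

```text
time: 87.65
ee_pos: [0.4514, -0.3187, 0.165]
eef_rot: [-0.025, 0.999, 0.029, 0.012]
ft_force: [0.2, -0.1, -0.0]
width: 0.0007
t87.7 pos [ 0.4514 -0.3187  0.165 ] yaw -3.093 tilt 0.063 w 0.0007 | d [ 4.55 -4.15  9.06] turn 0.049 F [ 0.2 -0.1 -0. ]
[-0.24  0.36  0.99  1.78 -0.39  1.2   2.49]
```

```bash
python3 -m jog '[[0,0,0,0.08,1],[0,0,0,0.1,1],[0,0,0,0.1,1],[0.4,-0.3,0,0.06,1],[0.8,-0.6,0,0,1],[0.8,-0.6,0,0,1],[0.8,-0.6,0,0,1],[0.6,-0.4,0,0,1],[0.2,-0.1,0,0,1],[0,0,0,0,1]]'; python3 -c "
from h import *
go(.405,-.357,.071,-.35);print(np.round(r.read_state()['joint_positions'],2))"
```

```text
time: 88.65
ee_pos: [0.4073, -0.3337, 0.1635]
eef_rot: [0.147, 0.989, 0.031, 0.007]
ft_force: [0.5, 1.0, -0.4]
width: 0.0006
t88.7 pos [ 0.4073 -0.3337  0.1635] yaw 2.846 tilt 0.064 w 0.0006 | d [-0.41 -2.89  9.09] turn 0.055 F [ 0.5  1.  -0.4]
[-0.29  0.33  1.1   1.85 -0.38  1.19  2.22]
```

```bash
python3 -m jog '[[0,-0.7,0,0,1],[-0.1,-0.9,0.5,0,1],[-0.1,-0.6,1,0,1],[0,-0.2,1.2,0,1],[0,0,1.2,0,1],[0,0,1.2,0,1],[0,0,1,0,1],[0,0,0.6,0,1],[0,0,0.2,0,1],[0,0,0,0,1]]'; python3 -c "
from h import *
go(.405,-.357,.071);go(.61,-.357,.071);print(np.round(r.read_state()['joint_positions'],2))"
```

```text
time: 89.65
ee_pos: [0.4046, -0.3529, 0.0861]
eef_rot: [0.145, 0.989, 0.032, 0.006]
ft_force: [0.8, -0.6, -0.2]
width: 0.0004
t89.7 pos [ 0.4046 -0.3529  0.0861] yaw 2.850 tilt 0.064 w 0.0004 | d [-0.15 -0.48  1.49] turn 0.000 F [ 0.8 -0.6 -0.2]
t89.7 pos [ 0.4046 -0.3529  0.0861] yaw 2.850 tilt 0.064 w 0.0004 | d [-19.78   5.4    1.92] turn 0.000 F [ 0.8 -0.6 -0.2]
[-0.14  0.47  1.    1.89 -0.51  1.07  2.36]
```

```bash
python3 -m jog '[[-0.1,-0.3,0.3,0,1],[0,-0.1,0.4,0,1],[0,0,0.4,0,1],[0,0,0.2,0,1],[0,0,0.1,0,1],[0,0,0,0,1],[0,0,0,0,1],[0,0,0,0,1],[0,0,0,0,1],[0,0,0,0,1]]'; python3 -c "
from h import *
go(.405,-.357,.071);go(.61,-.357,.071);print(np.round(r.read_state()['joint_positions'],2))"
```

```text
time: 90.65
ee_pos: [0.4057, -0.357, 0.0722]
eef_rot: [0.145, 0.989, 0.031, 0.007]
ft_force: [-0.2, -0.4, -0.1]
width: 0.0005
t90.7 pos [ 0.4057 -0.357   0.0722] yaw 2.850 tilt 0.064 w 0.0005 | d [ 0.07 -0.03  0.11] turn 0.000 F [-0.2 -0.4 -0.1]
t90.7 pos [ 0.4057 -0.357   0.0722] yaw 2.850 tilt 0.064 w 0.0005 | d [-19.56   5.85   0.6 ] turn 0.000 F [-0.2 -0.4 -0.1]
[-0.11  0.5   0.97  1.89 -0.54  1.05  2.38]
```

```bash
python3 -m jog '[[-0.4,0.12,0.1,0,1],[-0.7,0.21,0.02,0,1],[-0.7,0.21,0.02,0,1],[-0.7,0.21,0.02,0,1],[-0.7,0.21,0.02,0,1],[-0.7,0.21,0.02,0,1],[-0.7,0.21,0.02,0,1],[-0.5,0.15,0.02,0,1],[-0.3,0.09,0,0,1],[0,0,0,0,1]]'; python3 -c "
from h import *
go(.61,-.357,.071);print(np.round(r.read_state()['joint_positions'],2))"
```

```text
time: 91.65
ee_pos: [0.4682, -0.3564, 0.0707]
eef_rot: [0.144, 0.989, 0.031, 0.007]
ft_force: [0.1, -0.4, 0.1]
width: 0.0003
t91.7 pos [ 0.4682 -0.3564  0.0707] yaw 2.852 tilt 0.064 w 0.0003 | d [-13.6    3.99   0.3 ] turn 0.000 F [ 0.1 -0.4  0.1]
[-0.1   0.59  0.92  1.77 -0.59  1.1   2.33]
```

```bash
python3 -m jog '[[-0.4,0.12,0.02,0,1],[-0.7,0.2,0.02,0,1],[-0.7,0.2,0.02,0,1],[-0.7,0.2,0.02,0,1],[-0.7,0.2,0.02,0,1],[-0.7,0.2,0.02,0,1],[-0.7,0.2,0.02,0,1],[-0.5,0.15,0.02,0,1],[-0.3,0.09,0,0,1],[0,0,0,0,1]]'; python3 -c "
from h import *
go(.61,-.357,.071)"
```

```text
time: 92.65
ee_pos: [0.5291, -0.3567, 0.0699]
eef_rot: [0.144, 0.989, 0.031, 0.007]
ft_force: [-0.2, 0.4, 0.4]
width: 0.0004
t92.7 pos [ 0.5291 -0.3567  0.0699] yaw 2.851 tilt 0.064 w 0.0004 | d [-7.76  2.29  0.07] turn 0.000 F [-0.2  0.4  0.4]
```

```bash
python3 -m jog '[[-0.4,0.12,0,0,1],[-0.7,0.2,0,0,1],[-0.7,0.2,0.01,0,1],[-0.7,0.2,0.01,0,1],[-0.7,0.2,0.01,0,1],[-0.7,0.2,0.01,0,1],[-0.7,0.2,0.01,0,1],[-0.7,0.2,0.02,0,1],[-0.6,0.17,0,0,1],[-0.4,0.1,0,0,1]]'; python3 -m jog '[[-0.8,0.2,0,0,1],[-0.5,0.1,0,0,1],[-0.3,0.1,0,0,1],[0,0,-0.5,0,1],[0,0,-1,0,1],[0,0,-2,0,1],[0,0,-2,0,1],[0,0,-2,0,1],[0,0,-2,0,1],[0,0,-1,0,1]]'; python3 -m jog '[[1,-0.3,0,0,1],[1,0.5,0,0,1],[1,1.5,0,0,1],[1,2,0,0,1],[1,2,0,0,1],[1,2,0,0,1],[1,2,0,0,1],[1,2,0,0,1],[1,1,0,0,1],[0,0,0,0,1]]'; python3 -c "
from h import *
go(.61,-.357,.071)
c=shot('top');s=shot('side')
cv2.imwrite('pics/c7.png',np.hstack([cv2.resize(c['pixels'][90:240,215:385,::-1],(420,370),interpolation=cv2.INTER_CUBIC),cv2.resize(s['pixels'][115:215,160:320,::-1],(380,237),interpolation=cv2.INTER_CUBIC)[np.r_[0:237,[236]*133]]]))"
```

```text
time: 93.65
ee_pos: [0.6003, -0.3578, 0.0709]
eef_rot: [0.145, 0.989, 0.031, 0.007]
ft_force: [-0.0, 0.0, 0.3]
width: 0.0006
time: 94.65
ee_pos: [0.6142, -0.3658, 0.1827]
eef_rot: [0.145, 0.989, 0.031, 0.007]
ft_force: [-0.5, -0.6, 1.1]
width: 0.0001
time: 95.65
ee_pos: [0.5514, -0.2141, 0.1841]
eef_rot: [0.148, 0.988, 0.033, 0.002]
ft_force: [0.2, 0.5, 0.3]
width: 0.0007
t95.7 pos [ 0.5514 -0.2141  0.1841] yaw 2.845 tilt 0.066 w 0.0007 | d [ -9.85 -12.66  10.44] turn 0.000 F [0.2 0.5 0.3]
```

View pics/c7.png

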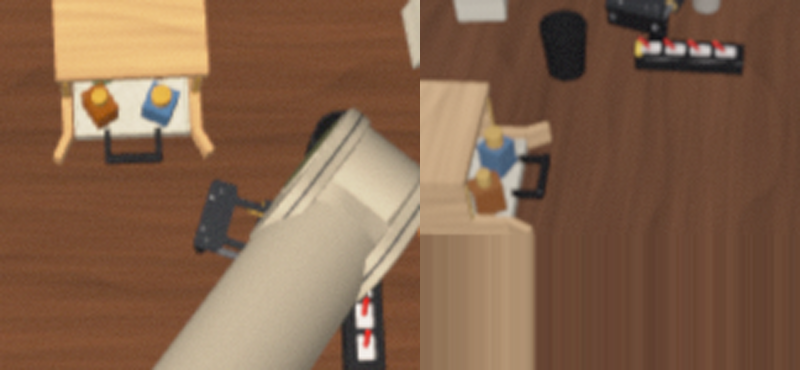

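```bash
python3 -m jog '[[0.5,1,0,0,1],[0.5,2,0,0,1],[0.5,2,0,0,1],[0.5,2,0,0,1],[0.5,2,0,0,1],[0.5,2,0,0,1],[0.5,2,0,0,1],[0.5,2,0,0,1],[0.3,1,0,0,1],[0,0,0,0,1]]'
python3 - <<'E'
from h import *
go(.5,-.05,.18)
for n in('top','side'):
    c=shot(n);hs=cv2.cvtColor(c['pixels'],cv2.COLOR_RGB2HSV)
    rd=cv2.inRange(hs,(0,110,100),(9,255,255))|cv2.inRange(hs,(170,110,100),(180,255,255))
    for ce,st,m in blobs(rd,4):
        q=hit(c,*ce,.04)
        if -.42<q[1]<-.30 and .42<q[0]<.63:
            ys,xs=np.nonzero(m);i=np.argmin(ys) if n=='top' else np.argmin(xs)
            print(n,'red centroid',np.round(ce,1),'n',st[4],'bbox',st[:4].tolist())
    for x in(.451,.491,.531,.571):
        for L in(-.2,.5,.9):
            p=lambda k:np.round(proj(c,[x+k*np.sin(L),-.357,.022+k*np.cos(L)]),1).tolist()
            print('  pred',x,'lean',L,'mid',p(.021),'tip',p(.035))
E
```

```text
time: 96.75
ee_pos: [0.5575, -0.0583, 0.1924]
eef_rot: [0.157, 0.987, 0.029, 0.002]
ft_force: [-0.2, -0.3, -0.2]
width: 0.0003
t96.8 pos [ 0.5575 -0.0583  0.1924] yaw 2.827 tilt 0.057 w 0.0003 | d [ 5.72 -1.06  1.21] turn 0.000 F [-0.2 -0.3 -0.2]
top red centroid [361.3 188.5] n 11 bbox [360, 185, 3, 7]
top red centroid [361.9 200.6] n 19 bbox [361, 198, 4, 7]
top red centroid [362.7 213.5] n 15 bbox [362, 211, 3, 7]
top red centroid [363.1 225.9] n 17 bbox [362, 223, 4, 7]
  pred 0.451 lean -0.2 mid [363.8, 232.5] tip [365.0, 233.1]
  pred 0.451 lean 0.5 mid [363.5, 227.9] tip [364.4, 225.4]
  pred 0.451 lean 0.9 mid [363.0, 226.0] tip [363.6, 222.2]
  pred 0.491 lean -0.2 mid [363.4, 219.5] tip [364.5, 220.0]
  pred 0.491 lean 0.5 mid [363.1, 215.0] tip [364.0, 212.4]
  pred 0.491 lean 0.9 mid [362.6, 213.2] tip [363.2, 209.3]
  pred 0.531 lean -0.2 mid [363.0, 206.7] tip [364.1, 207.0]
  pred 0.531 lean 0.5 mid [362.7, 202.3] tip [363.6, 199.6]
  pred 0.531 lean 0.9 mid [362.2, 200.5] tip [362.7, 196.6]
  pred 0.571 lean -0.2 mid [362.6, 194.0] tip [363.7, 194.2]
  pred 0.571 lean
[... 244 characters left out ...]
mid [291.0, 132.8] tip [292.0, 130.0]
  pred 0.451 lean 0.5 mid [287.2, 133.0] tip [285.6, 130.4]
  pred 0.451 lean 0.9 mid [285.5, 134.0] tip [282.7, 132.0]
  pred 0.491 lean -0.2 mid [280.5, 132.2] tip [281.4, 129.4]
  pred 0.491 lean 0.5 mid [276.7, 132.4] tip [275.0, 129.7]
  pred 0.491 lean 0.9 mid [274.9, 133.3] tip [272.1, 131.4]
  pred 0.531 lean -0.2 mid [269.9, 131.5] tip [270.8, 128.7]
  pred 0.531 lean 0.5 mid [266.2, 131.7] tip [264.5, 129.0]
  pred 0.531 lean 0.9 mid [264.5, 132.7] tip [261.6, 130.7]
  pred 0.571 lean -0.2 mid [259.4, 130.8] tip [260.2, 128.0]
  pred 0.571 lean 0.5 mid [255.7, 131.0] tip [253.9, 128.4]
  pred 0.571 lean 0.9 mid [254.0, 132.0] tip [251.1, 130.0]
```

All four toggles match a lean of about 0.9 towards the stripe in the top view, as do the two detected in the side view. The tray is unchanged and the arm is clear. Handing in.

```bash
python3 -c "
from h import *
print(r.close_job(),r.read_state()['time'])"
```

```text
the job is handed in; nothing more can be done
the job is handed in; nothing more can be done
```

All three stages are done and the job was handed in at about 97 s; it gives no verdict, so this rests on my own checks.

- **Testers:** all six were present and stood upright in the tray after loading. Near the end I could only see flacon and cube, still standing, because the roof hides the other four.
- **Tray:** it started about 19 mm off the bay axis and 0.11 rad askew, so I nudged it straight with a closed fingertip on its right side wall. I then pushed it in with the fingers inside the handle gap, until it met a 15 N stop. The handle bar appeared within about 1 pixel (3 mm) of its home position and parallel to the bay. The front wall's edge read about 1.5 pixels short, probably because its outer face was in view, which is still inside the 8 mm tolerance.
- **Toggles:** one drag towards the stripe tipped all four. In the top view toggles 0–2 match fully off within about half a pixel. Toggle 3 fits slightly less well because its red merges with the yellow stripe, but it is still closest to fully off. The side view confirmed only toggles 0 and 1.
- **Bystanders:** I did not re-measure them at the end. I never deliberately touched any and saw none moved in the later pictures. The purple look-alikes were left alone.

Two things went less smoothly: the tool built up a tilt of about 0.1 rad, and joint 7 reached its -2.6 limit once. I undid that by turning the wrist half a turn.

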